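# Refit a fuse box cover

### The arm

A 6-joint arm with a two-finger parallel gripper is mounted at the origin on the work surface. World frame = base frame: x ahead of the robot, y to its left, z up, the work surface at z = 0. Lengths are in mm, angles in rad, forces in N, time in s.
With the tool pointing down it reaches from about 350 to 875 mm from the base axis. Payload 4.2 kg.
Tool frame: the origin (TCP) lies at the very end of the fingers, on their centre line; the grasp point (between the pads) lies arm.hold_point_z behind it (arm.hold_point_z is the distance from the TCP to the grasp point, in mm); y points along the fingers, x is the direction in which the jaws open and shut, and the axes are right-handed (so a half turn about y gives the same grasp; the last joint's range is limited). The gripper opens to 85 mm and grips with 20 to 120 N. Pads are 22 mm wide; open, the fingers measure 114 mm over their backs; the gripper's body (76 mm by 85 mm) begins 54 mm behind the grasp point. The pads swing forward as they close: fully open they stand 13 mm farther back than shut.
Start: joints at [0.259, 0.385, 0.008, 0, -1.194, -0.259], TCP at [624.979, 0.025, 201.012] pointing down, gripper open.
Joint ranges: [-3.14, 3.14], [-1.21, 2.06], [-1.07, 1.41], [-3.16, 2.05], [-2.99, -0.16], [-3.1, 3.1]. Speed limits (rad/s): [2.79, 2.79, 3.14, 3.14, 3.14, 3.14].

### API

Orientations are given as a unit quaternion [x, y, z, w].
In Python, from bench import arm gives the robot as it stands.
- The arm moves only by the shell command python3 -m creep 'ROWS'. ROWS is JSON, a list of rows, each a list of 3 entries, a list of its own where there are three numbers: the shift along the world's x, y, z in mm, then the turn, a rotation vector about the world's x, y, z in rad, then the gripper command: -1 is shut, 1 is fully open, values between are in proportion. In form: [[[dx, dy, dz], [wx, wy, wz], jaw], ...]. A call has 1 to 12 rows; each row is the pose to reach, as a shift and turn from the pose commanded when the call began; what a row does not reach only later rows make up. A row lasts 1/12 s, in which the tool goes at most 41.7 mm and 7.16 degrees, less where a joint would pass 70% of its speed; a pose out of reach is approached as far as the arm can. A call with a gripper value outside its range is refused whole. The fingers move at their own pace and stop on an object; the grip force is fixed at half the most. Time passes only in rows, so rows that repeat a pose let the fingers close. It gives the time, the measured TCP pose, the force and the opening at its end, in the units of the state.
- arm.read_state(): the state, without advancing time (a new reading comes with each control period).
- arm.get_image(name): name is "scene" or "side" or "wrist"; returns (picture, depth): 480x640x3 uint8, red, green, blue; 480x640 float32, mm along the optical axis (not along the pixel's ray), 0 where there is no reading.
- arm.camera_params(name): a dict with "camera_matrix" (3x3 intrinsics, pixels), "extrinsics" (4x4, takes a point from world to camera coordinates); the wrist camera has in their place "T_tool_cam" (4x4, takes a point from camera to tool coordinates, whose origin is the TCP and whose axes are the tool frame's). Camera axes: x right, y down, z forward; pixel columns grow to the right and rows downward; lengths in mm; the calibration is good to about 2 mm. A picture is of the moment at which its call begins: read the wrist's pose just before it. camera_params takes no time and is no camera call.
- arm.job_done(): hands the job in, once; it reports no verdict.
The state is a dict: "clock": time; "joints": joint angles; "joint_vel": joint speeds; "joint_efforts": joint torques, N m; "position": TCP position; "ee_rot": TCP orientation; "contact_force": force on the tool from outside, world axes, zero at the start; "wrist_torque": the same for the moment, N m; "gripper_width": finger opening in mm.
Only numpy, scipy, OpenCV 4.12 (cv2) and the standard library are available. Lean on these libraries where they do the work, as an engineer would, in place of code of your own. Each camera call takes 0.05 s, during which the arm holds its last target.

### The job

Draw the loose fuse box cover out of its flat carton by the lip end that sticks out, lay it flat on the bench, top side up, quite clear of the carton, and let go of it. Then take it again farther back, hook its front lip through the slot of the fuse box while its rear end is held up, and pivot the rear down until the spring catch snaps over the rear tab and the cover lies flat and fully home. Leave the other things on the bench where they are.

Things in the scene. Friction and masses are not known exactly. Their poses are not given: they have to be found in the camera images.
- cover_center (a point): The loose cover: black plastic block 150 (its x) x 60 (y) x 18 mm high, ribs on top; this point is its centre, 9 mm above its underside. Front end at -x: the front 15 mm is a step 8 mm high, with the lip ahead of it. 0.1 to 0.2 kg. At the start it lies top up in the carton, about 55 mm of the block and the lip sticking out of the open end, underside 10 mm above the bench.
- cover_tip (a point): tip of the cover's lip: middle of its front edge, at cover x = -89 mm, 2 mm above the underside. The lip is 4 mm thick, 44 mm wide, level with the underside, and runs from x = -75 to -89 mm. Same axes as the cover.
- cover_tab (a point): end of the cover's rear tab, at cover x = +83 mm, 3 mm above the underside. The tab is 6 mm thick, 28 mm wide, level with the underside, from x = +75 to +83 mm. Same axes as the cover.
- carton: Flat cardboard carton, fixed, 110 (x) x 88 (y) x 40 mm high, open only at its -x end; inner floor 10 mm above the bench, inside 80 mm wide and 26 mm high. Origin: middle of the open end's lower edge, on the bench; the carton runs from x = 0 to +110 mm.
- fuse_box: The fuse box: black plastic, fixed to the bench, 186 mm long along its x, 78 mm wide, z up; origin: on its underside, on the bench (it runs from x = -81 to +105 mm). The cover's underside rests on its rim and front deck, 45 mm above the bench. Slot at its -x end, spring catch at +x. Behind x = -20 mm it is only 54 mm wide, relays lying below the rim. With the cover home, both have the same axes.
- slot (a point): Outer edge of the slot's sill, on the fuse box at x = -81, y = 0, z = 45 mm. The slot is a hole through the upright front wall (x = -81 to -76 mm, top at 64 mm), y = -26 to +26, z = 45 to 54 mm, its sill level with the deck, open air beyond. The lip goes through it towards -x; its tip then shows beyond the wall.
- cover_home (a point): where the cover's centre is when home: fuse box x = 0, y = 0, z = 54 mm. The flat deck runs from x = -81 to -20 mm; beside it stand two cheeks (inner faces y = -33 and +33 mm, 6 mm thick, top 64 mm, x = -76 to -20 mm), so fingers can hold the cover's sides only behind x = -20 mm.
- latch (a joint): Spring catch at the fuse box's rear, grey, 28 mm wide, top 70 mm: 0 at rest, grows as pushed to +x, at most 8 mm; 3.2 N plus 0.45 N per mm. Nose from x = 79 mm, underside at 52.5 mm, a slope above it: the cover's tab (end at x = 83 mm) pressed down shoves it aside and it snaps back over the tab. Pressing on the cover's rear top (x = 60 mm) takes about 6 to 12 N.
- bearing: bystander, leave alone: steel bearing ring, 62 mm across, 18 mm high, lying flat; origin at the centre of its underside
- can: bystander, leave alone: upright metal can, 66 mm across, 120 mm high; origin at the centre of its underside
- small_carton: bystander, leave alone: closed cardboard box 90 x 60 x 50 mm; origin at the centre of its underside
- wrench: bystander, leave alone: steel open-ended wrench lying flat; origin under its middle
- filter: bystander, leave alone: white oil filter standing upright, 76 mm across, 85 mm high; origin at the centre of its underside
- tape: bystander, leave alone: clear roll of tape lying flat, 90 mm across, 24 mm high; origin at the centre of its underside
Not all that is in view belongs to the job. Leave any red look-alike of the carton alone. Of the things that look like the part that bears cover_center, the larger one is meant.

How it is judged (in metres and radians):
On the way, in this order (a step that is already met when the one before it is completed fails the run):
1. the cover lies flat on the bench, clear of the carton, let go (height (world z) of cover_center below 0.013 m and angle between cover_center's own z axis and vertical below 0.1 rad and contact force between the fingers and cover below 0.05 N and (x of cover_tab in the frame of carton below 0 m or y of cover_center in the frame of carton above 0.09 m or y of cover_center in the frame of carton below -0.09 m)), for 0.2 s.
2. the cover's lip is through the slot while its rear end is still up (x of cover_tip in the frame of fuse_box between -0.096 and -0.083 m and y of cover_tip in the frame of fuse_box between -0.007 and 0.007 m and z of cover_tip in the frame of fuse_box between 0.035 and 0.053 m and z of cover_tab in the frame of fuse_box above 0.056 m and angle between cover_center's own z axis and vertical between 0.045 and 0.6 rad), for 0.1 s.
At the end, for the whole second after the job is handed in: Cover flat on the box (tilt under 0.03 rad, centre 51 to 56.5 mm above the box's underside), lip through the slot (tip 2 to 15 mm beyond the wall, within 7 mm of the middle), tab's point below 50.5 mm, under the catch, which is within 2 mm of rest (x of cover_tip in the frame of fuse_box between -0.096 and -0.083 m and y of cover_tip in the frame of fuse_box between -0.007 and 0.007 m and z of cover_tip in the frame of fuse_box between 0.035 and 0.053 m and z of cover_tab in the frame of fuse_box below 0.0505 m and z of cover_center in the frame of fuse_box between 0.051 and 0.0565 m and angle between cover_center's own z axis and vertical below 0.03 rad and value of joint latch below 0.002 m); the robot touches nothing.
It fails at once if a bystander is moved more than 30 mm (distance of any of bearing, can, small_carton, wrench, filter, tape from where it was at the start of the episode above 0.03 m).
It also fails if it takes over 61 s, if anything falls off the work surface, if the arm or the gripper's body presses on something with over 40 N, if the wrist force passes 120 N, or if a joint passes its speed limit or range.

## Working session

There is one attempt and no reset: what is moved stays moved. The work goes in short steps, Python scripts to look and compute and a shell command to move; the robot and the scene stay as the last step left them, time stands still between calls to the robot, and variables do not carry over. Pictures are saved under pics/ and viewed, and the job is handed in when it is done.

```bash
ls; mkdir -p pics; python3 - <<'E'
from bench import arm
import cv2,numpy as np
np.set_printoptions(precision=3,suppress=True)
print(arm.read_state()); print(arm.hold_point_z)
for n in("scene","side","wrist"):
    im,d=arm.get_image(n); cv2.imwrite(f"pics/{n}0.png",im[:,:,::-1]); np.save(f"pics/{n}0.npy",d)
    p=arm.camera_params(n); print(n,{k:np.array(v) for k,v in p.items()})
E
```

```text
pics
{'clock': 0.0, 'joints': array([ 0.259,  0.386,  0.007, -0.   , -1.194, -0.259]), 'joint_vel': array([ 0.001,  0.002, -0.001,  0.003,  0.001, -0.001]), 'joint_efforts': array([ -0.001, -39.229,  18.84 ,   4.186,  -0.005,   0.   ]), 'position': array([624.355,   0.016, 199.918]), 'ee_rot': array([ 0.001, -0.707,  0.707,  0.001]), 'contact_force': array([-0.291, -0.354,  0.09 ]), 'wrist_torque': array([-0.019, -0.046,  0.061]), 'gripper_width': 85.49204395321782}
18.700000000000003
scene {'camera_matrix': array([[518.46 ,   0.   , 330.517],
       [  0.   , 518.46 , 237.732],
       [  0.   ,   0.   ,   1.   ]]), 'extrinsics': array([[   0.052,    0.999,    0.002,  -23.441],
       [   0.58 ,   -0.028,   -0.814, -287.94 ],
       [  -0.813,    0.044,   -0.58 , 1823.716],
       [   0.   ,    0.   ,    0.   ,    1.   ]])}
side {'camera_matrix': array([[590.434,   0.   , 319.019],
       [  0.   , 590.434, 235.695],
       [  0.   ,   0.   ,   1.   ]]), 'extrinsics': array([[  -0.875,   -0.483,   -0.01 ,  522.074],
       [  -0.31 ,    0.577,   -0.756,  230.767],
       [   0.371,   -0.658,   -0.655, 1147.575],
       [   0.   ,    0.   ,    0.   ,    1.   ]])}
wrist {'camera_matrix': array([[356.15 ,   0.   , 320.743],
       [  0.   , 356.15 , 235.796],
       [  0.   ,   0.   ,   1.   ]]), 'T_tool_cam': array([[   1.   ,   -0.001,    0.001,   -2.221],
       [  -0.001,   -0.317,    0.948, -172.453],
       [  -0.   ,   -0.948,   -0.317,   81.106],
       [   0.   ,    0.   ,    0.   ,    1.   ]])}
```

View pics/scene0.png

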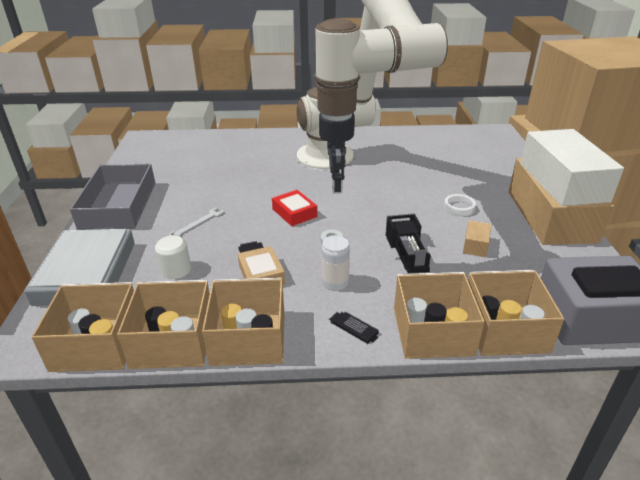

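View pics/side0.png

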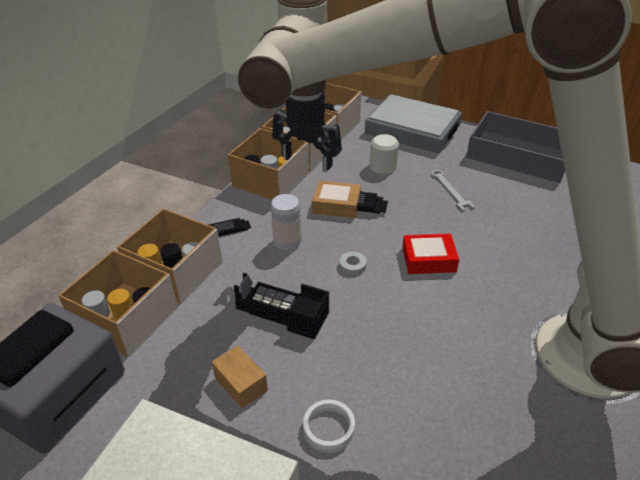

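View pics/wrist0.png

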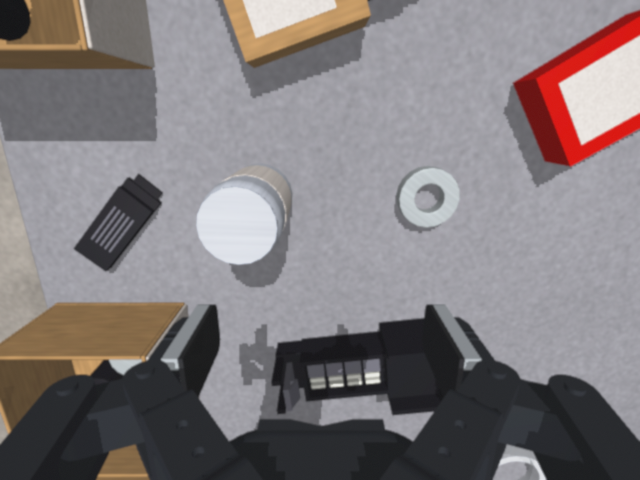

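```bash
cat > h.py <<'E'
from bench import arm
import cv2,numpy as np
from scipy.spatial.transform import Rotation as R
np.set_printoptions(precision=2,suppress=True)
def cam(n,st=None):
    p=arm.camera_params(n);K=np.array(p["camera_matrix"])
    if n=="wrist":
        T=np.eye(4);T[:3,:3]=R.from_quat(st["ee_rot"]).as_matrix();T[:3,3]=st["position"]
        E=np.linalg.inv(T@np.array(p["T_tool_cam"]))
    else:E=np.array(p["extrinsics"])
    return K,E
def plane(K,E,uv,z):
    uv=np.atleast_2d(np.array(uv,float));r=np.c_[uv,np.ones(len(uv))]@np.linalg.inv(K).T
    d=r@E[:3,:3];c=-E[:3,:3].T@E[:3,3]
    return c+d*((np.asarray(z)-c[2])/d[:,2])[:,None]
def cloud(K,E,d):
    v,u=np.mgrid[:d.shape[0],:d.shape[1]]
    r=np.stack([u,v,np.ones_like(u)],-1)@np.linalg.inv(K).T*d[...,None]
    return (r-E[:3,3])@E[:3,:3]
def proj(K,E,P):
    q=np.atleast_2d(P)@E[:3,:3].T+E[:3,3];q=q@K.T;return q[:,:2]/q[:,2:]
E
python3 - <<'E'
from h import *
for n,(x,y,w,h) in dict(scene=(220,225,80,75),side=(300,165,100,75)).items():
    im=cv2.imread(f"pics/{n}0.png")[y:y+h,x:x+w]
    cv2.imwrite(f"pics/{n}_c0.png",cv2.resize(im,None,fx=8,fy=8,interpolation=cv2.INTER_CUBIC)[:600,:800])
im=cv2.imread("pics/side0.png")[260:350,220:345]
cv2.imwrite("pics/side_box.png",cv2.resize(im,None,fx=6,fy=6,interpolation=cv2.INTER_CUBIC))
# side cloud stats
K,E=cam("side");P=cloud(K,E,np.load("pics/side0.npy"))
im=cv2.imread("pics/side0.png");hsv=cv2.cvtColor(im,cv2.COLOR_BGR2HSV)
for nm,(x,y,w,h) in dict(carton=(300,170,60,50),cover=(358,185,32,35),box=(230,270,105,70)).items():
    q=P[y:y+h,x:x+w].reshape(-1,3);print(nm,[np.percentile(q[:,i],[2,50,98]) for i in range(3)])
E
```

```text
carton [array([583.08, 669.59, 778.41]), array([-329.09, -180.35, -105.39]), array([-1.38,  9.86, 46.08])]
cover [array([516.07, 563.58, 616.97]), array([-313.63, -213.93, -170.12]), array([-0.87,  8.46, 41.6 ])]
box [array([471.93, 582.28, 717.52]), array([ 56.04, 199.43, 281.19]), array([-0.89,  5.71, 67.48])]
```

View pics/scene_c0.png

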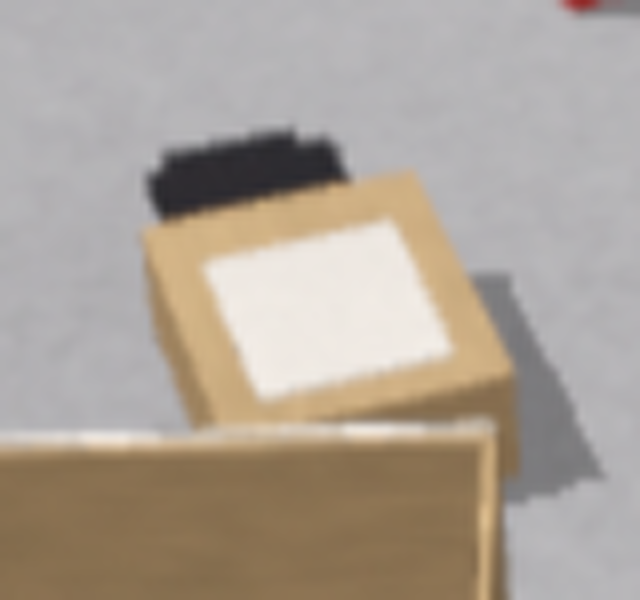

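View pics/side_c0.png

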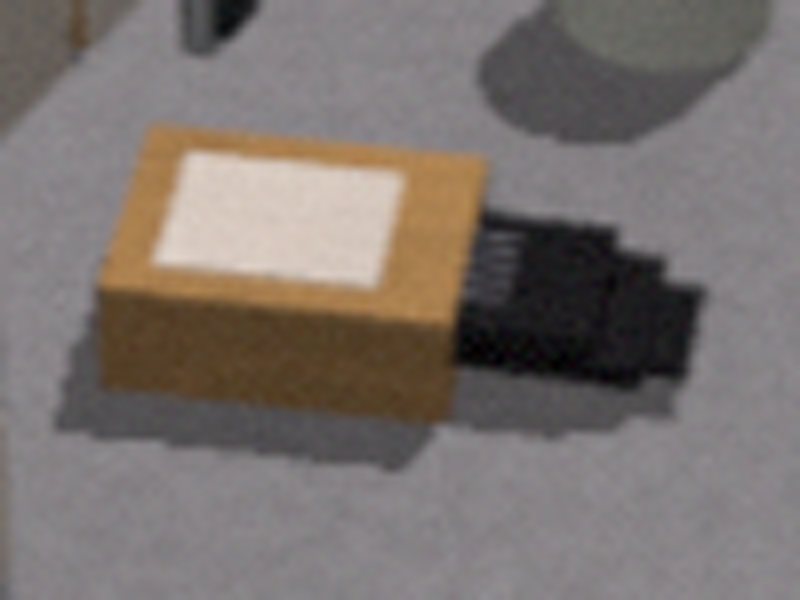

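View pics/side_box.png

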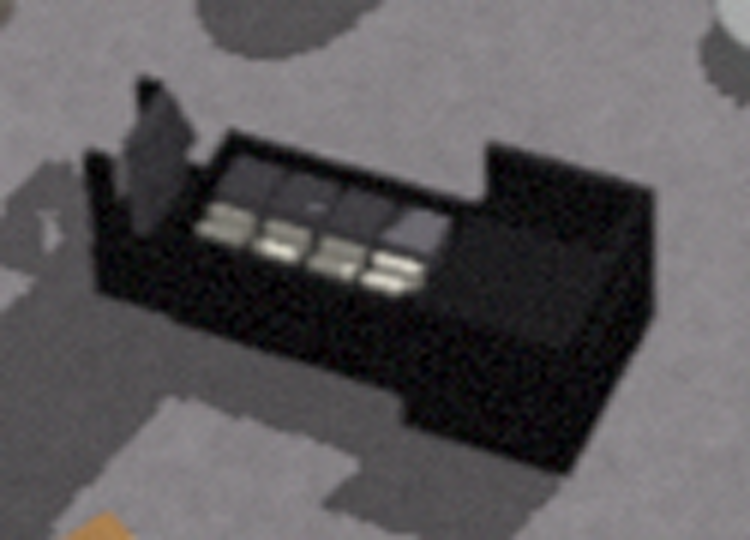

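```bash
python3 - <<'E'
from h import *
K,E=cam("side")
f=lambda l,o,s:np.array(l)/s+np.array(o)-0.5+0.5/s
c=f([(150,125),(487,157),(455,325),(100,285)],(300,165),8)
P=plane(K,E,c,40);print("carton top",P[:,:2],[np.linalg.norm(P[i]-P[(i+1)%4]) for i in range(4)])
print("lip top edge",plane(K,E,f([(705,290),(688,362)],(300,165),8),14)[:,:2])
Ks,Es=cam("scene")
P=plane(Ks,Es,f([(145,232),(413,172),(517,378)],(220,225),8),40);print("scene carton: mouth L,R, rear R",P[:,:2])
print("scene lip",plane(Ks,Es,f([(165,150),(297,130)],(220,225),8),14)[:,:2])
# fuse box top corners at side: wall top z=64 : crop6 offset 220,260
P=plane(K,E,f([(655,190),(652,315),(570,470)],(220,260),6),[64,0,0]);print("box front",P[:,:2])
P=plane(K,E,f([(490,145),(655,190)],(220,260),6),64);print("cheek top ends",P[:,:2])
E
```

```text
carton top [[ 715.03 -211.83]
 [ 611.45 -247.32]
 [ 581.97 -164.14]
 [ 687.61 -130.33]] [np.float64(109.48607262026671), np.float64(88.24775940673815), np.float64(110.9228375881835), np.float64(85.99340072000483)]
lip top edge [[ 534.01 -248.12]
 [ 523.74 -211.92]]
scene carton: mouth L,R, rear R [[ 609.49 -240.44]
 [ 581.93 -158.24]
 [ 687.26 -123.05]]
scene lip [[ 530.11 -243.86]
 [ 520.88 -200.94]]
box front [[493.71 143.98]
 [495.08 143.5 ]
 [486.62 217.23]]
cheek top ends [[553.33 152.11]
 [493.71 143.98]]
```

```bash
python3 -m creep '[[[-57,-212,-40],[0,0,-1.248],1],[[-57,-212,-40],[0,0,-1.248],1],[[-57,-212,-40],[0,0,-1.248],1],[[-57,-212,-40],[0,0,-1.248],1],[[-57,-212,-40],[0,0,-1.248],1],[[-57,-212,-40],[0,0,-1.248],1],[[-57,-212,-40],[0,0,-1.248],1],[[-57,-212,-40],[0,0,-1.248],1],[[-57,-212,-40],[0,0,-1.248],1],[[-57,-212,-40],[0,0,-1.248],1],[[-57,-212,-40],[0,0,-1.248],1],[[-57,-212,-40],[0,0,-1.248],1]]'
python3 - <<'E'
from h import *
st=arm.read_state();print(st["position"],R.from_quat(st["ee_rot"]).as_matrix())
im,d=arm.get_image("wrist");cv2.imwrite("pics/w1.png",im[:,:,::-1]);np.save("pics/w1.npy",d);np.save("pics/w1_st.npy",st,allow_pickle=True)
E
```

```text
clock: 1.15
position: [567.8, -211.9, 160.7]
ee_rot: [-0.412, -0.574, 0.575, 0.412]
contact_force: [-0.4, -0.4, 0.0]
gripper_width: 85.0
[ 567.8  -211.93  160.71] [[-0.32 -0.   -0.95]
 [ 0.95  0.   -0.32]
 [ 0.   -1.    0.  ]]
```

View pics/w1.png

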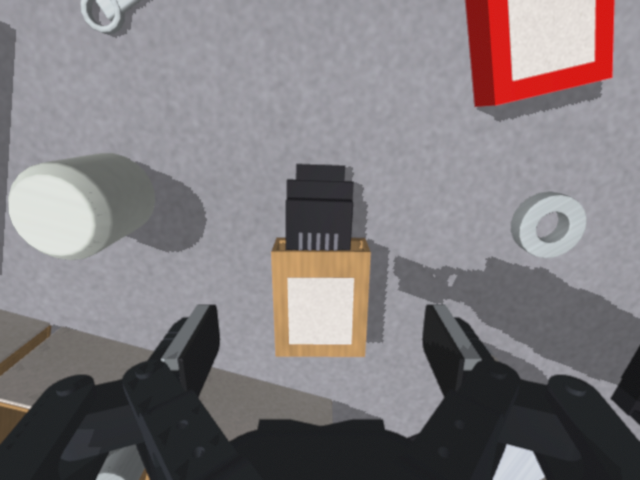

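```bash
python3 - <<'E'
from h import *
im=cv2.imread("pics/w1.png")[150:370,240:400]
cv2.imwrite("pics/w1c.png",cv2.resize(im[:130],None,fx=5,fy=4.6*5/4.6,interpolation=cv2.INTER_CUBIC)[:600])
hsv=cv2.cvtColor(im,cv2.COLOR_BGR2HSV)
st=np.load("pics/w1_st.npy",allow_pickle=True).item();K,E=cam("wrist",st)
dark=(hsv[...,2]<75)
def edges(r):
    c=np.where(dark[r-150])[0]+240;return c.min(),c.max()
for r in (168,173,185,192,205,215,225): 
    a,b=edges(r);z=14 if r<179 else 18 if r<196 else 28
    P=plane(K,E,[(a-.5,r),(b+.5,r)],z);print(r,a,b,P[:,:2].ravel(),np.linalg.norm(P[0]-P[1]),"mid",P[:,:2].mean(0))
col=dark[:,320-240];print("first dark row",np.where(col)[0].min()+150)
wood=(hsv[...,1]>80)
for r in (260,280,300,320,340):
    c=np.where(wood[r-150])[0]+240;P=plane(K,E,[(c.min()-.5,r),(c.max()+.5,r)],40);print("carton",r,c.min(),c.max(),np.linalg.norm(P[0]-P[1]),P[:,:2].mean(0))
E
```

```text
168 297 344 [ 540.19 -244.06  526.56 -203.66] 42.640118643437596 mid [ 533.38 -223.86]
173 297 344 [ 544.41 -242.74  530.72 -202.16] 42.82843149325687 mid [ 537.57 -222.45]
185 287 352 [ 556.77 -247.93  537.98 -192.24] 58.773860525346606 mid [ 547.37 -220.08]
192 287 352 [ 562.81 -246.09  543.9  -190.05] 59.14345230501372 mid [ 553.35 -218.07]
205 286 352 [ 571.93 -243.29  553.12 -187.55] 58.821586097054286 mid [ 562.53 -215.42]
215 286 352 [ 580.62 -240.65  561.64 -184.41] 59.36115042600794 mid [ 571.13 -212.53]
225 286 351 [ 589.47 -237.97  570.61 -182.05] 59.016393507371745 mid [ 580.04 -210.01]
first dark row 165
carton 260 272 369 87.00479361522112 [ 606.78 -199.1 ]
carton 280 272 368 87.79686572336239 [ 625.42 -193.29]
carton 300 273 367 87.6975196662066 [ 644.66 -186.81]
carton 320 274 366 87.59414014195708 [ 664.68 -180.07]
carton 340 275 365 87.48647642074913 [ 685.52 -173.04]
```

View pics/w1c.png

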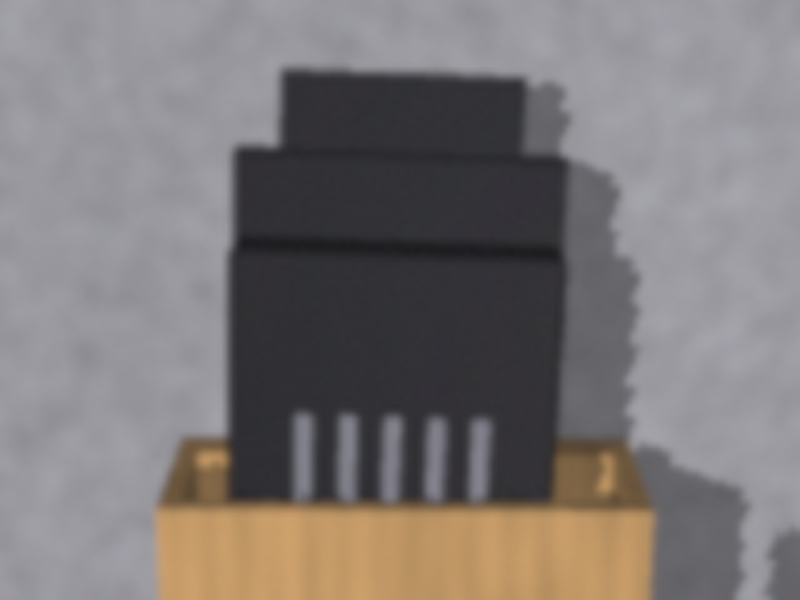

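```bash
python3 -m creep '[[[3,-1,-40],[0,0,-0.028],1],[[3,-1,-80],[0,0,-0.028],1],[[3,-1,-115],[0,0,-0.028],1],[[3,-1,-140],[0,0,-0.028],1],[[3,-1,-152],[0,0,-0.028],1],[[3,-1,-158],[0,0,-0.028],1],[[3,-1,-158],[0,0,-0.028],1],[[3,-1,-158],[0,0,-0.028],-1],[[3,-1,-158],[0,0,-0.028],-1],[[3,-1,-158],[0,0,-0.028],-1],[[3,-1,-158],[0,0,-0.028],-1],[[3,-1,-158],[0,0,-0.028],-1]]'
python3 - <<'E'
from h import *
for n in ("wrist","side"):
    st=arm.read_state();im,d=arm.get_image(n);cv2.imwrite(f"pics/{n}2.png",im[:,:,::-1])
print(st["gripper_width"],st["position"],st["contact_force"])
im=cv2.imread("pics/side2.png")[120:270,270:470];cv2.imwrite("pics/side2c.png",cv2.resize(im,None,fx=4,fy=4,interpolation=cv2.INTER_CUBIC))
E
```

```text
clock: 2.2
position: [571.5, -213.0, 3.9]
ee_rot: [0.422, 0.568, -0.568, -0.421]
contact_force: [0.1, 0.1, 0.9]
gripper_width: 25.6
17.211744681672492 [ 571.34 -213.02    3.72] [ 1.44 -0.13  0.15]
```

View pics/wrist2.png

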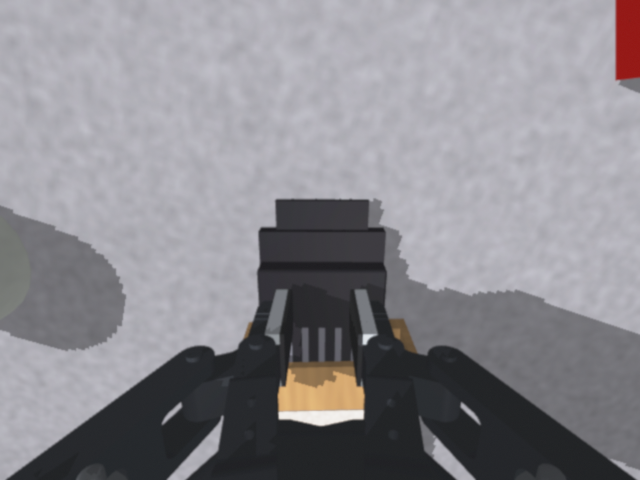

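View pics/side2c.png

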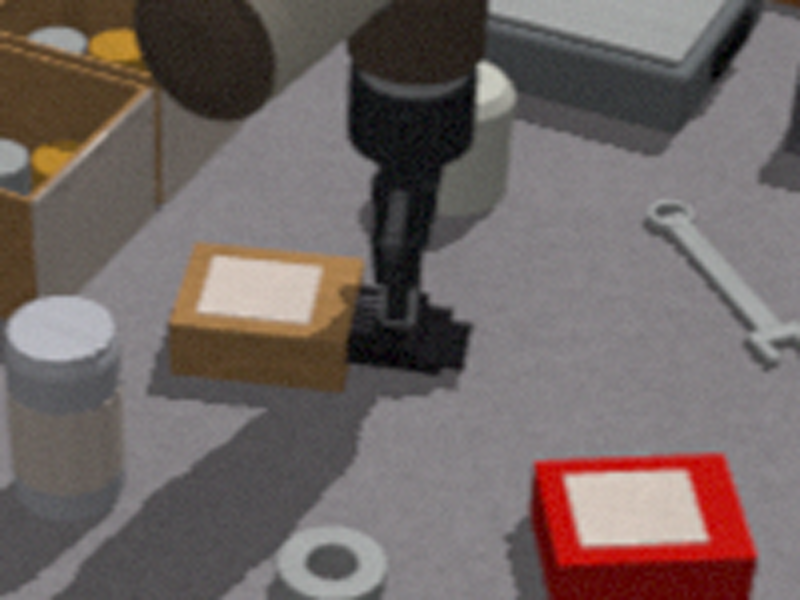

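```bash
python3 - <<'E'
from h import *
st=arm.read_state();im,d=arm.get_image("wrist");cv2.imwrite("pics/w3.png",im[:,:,::-1]);K,E=cam("wrist",st)
np.save("pics/w3.npy",d)
print(st["gripper_width"],st["clock"],st["contact_force"])
P=cloud(K,E,d)
for r in range(200,420,8): print(r,[ (round(float(P[r,c,2]))) for c in range(250,400,8)])
cv2.imwrite("pics/w3c.png",cv2.resize(im[180:420,200:440,::-1],None,fx=2.5,fy=2.5,interpolation=cv2.INTER_CUBIC))
E
```

```text
9.770140231419685 2.3 [-0.14  0.77 -0.02]
200 [0, -1, 0, -1, 12, 11, 11, 11, 12, 12, 11, 12, 11, 12, 12, 1, -1, -1, 0]
208 [-1, -1, 0, -1, 13, 14, 13, 13, 15, 14, 14, 13, 14, 15, 14, 1, 0, -1, 0]
216 [0, -1, -1, -1, 13, 13, 15, 13, 14, 15, 12, 13, 13, 13, 13, -1, -1, -1, -1]
224 [0, -1, -1, 0, 13, 15, 14, 12, 15, 14, 14, 12, 13, 14, 14, -1, -2, -1, 0]
232 [-1, 18, 17, 17, 17, 17, 18, 17, 18, 18, 18, 17, 18, 18, 17, 16, 16, -1, -1]
240 [-1, 18, 17, 17, 18, 18, 17, 18, 17, 16, 18, 18, 17, 18, 17, 17, 18, -1, 0]
248 [0, 17, 17, 17, 17, 18, 16, 18, 16, 17, 17, 17, 17, 17, 18, 17, 17, -1, 1]
256 [1, -1, 18, 18, 17, 17, 17, 17, 17, 18, 17, 17, 18, 17, 17, 17, 17, 0, -1]
264 [-1, -1, 21, 19, 20, 21, 20, 20, 19, 19, 21, 19, 20, 20, 21, 19, 20, -1, -1]
272 [0, 27, 27, 27, 28, 27, 26, 29, 28, 28, 28, 28, 28, 27, 27, 28, 28, 26, 0]
280 [0, 27, 28, 28, 26, 28, 28, 27, 27, 27, 28, 28, 27, 28, 27, 28, 28, -1, -1]
288 [0, 27, 26, 28, 27, 28, 27, 28, 27, 28, 28, 28, 27, 27, 29, 27, 28, -1, -1]
296 [-1, 27, 27, 27, 28, 27, 44, 44, 27, 28, 27, 45, 44, 28, 28, 27, 28, 0, 0]
304 [0, 26, 27, 28, 43, 45, 
[... 533 characters left out ...]
 87, 87, 86, 85, 86, 85, 69, 26, 29, 28, 70, 86, 86, 86, 87, 86, 80, 80]
368 [83, 90, 89, 90, 90, 89, 86, 69, 39, 39, 40, 71, 90, 89, 89, 89, 90, 83, 83]
376 [98, 99, 99, 99, 99, 99, 81, 70, 39, 39, 40, 70, 97, 99, 99, 98, 98, 99, 87]
384 [101, 102, 102, 103, 102, 102, 81, 70, 39, 39, 39, 70, 96, 101, 102, 102, 102, 102, 102]
392 [105, 104, 104, 105, 105, 104, 80, 40, 40, 39, 40, 40, 98, 105, 105, 104, 105, 104, 105]
400 [108, 107, 107, 107, 108, 107, 81, 39, 39, 39, 40, 40, 99, 107, 107, 108, 106, 108, 108]
408 [110, 110, 110, 111, 110, 110, 84, 40, 39, 40, 39, 39, 99, 108, 109, 110, 110, 110, 110]
416 [112, 112, 113, 111, 112, 111, 87, 40, 39, 40, 39, 41, 100, 112, 111, 112, 112, 113, 113]
```

View pics/w3c.png

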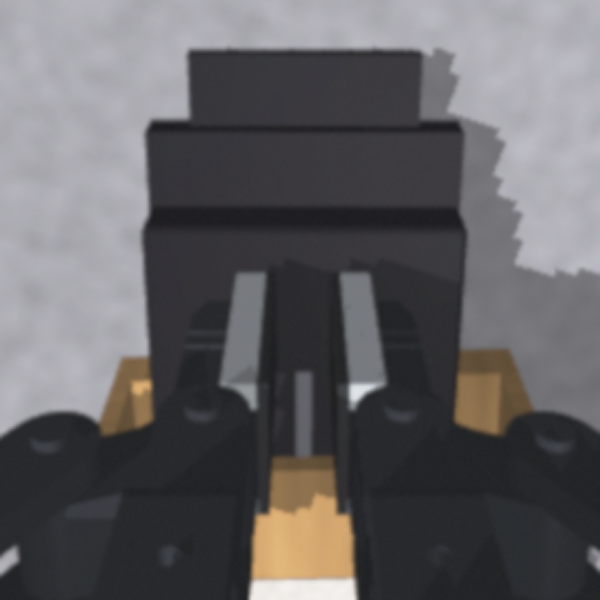

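```bash
python3 - <<'E'
from h import *
K,E=cam("side")
for z in (4,28,41,70):print(z,proj(K,E,[571,-213,z])*1,(proj(K,E,[571,-213,z])-[270,120])*4)
st=arm.read_state();Kw,Ew=cam("wrist",st);d=np.load("pics/w3.npy");P=cloud(Kw,Ew,d)
Rm=R.from_quat(st["ee_rot"]).as_matrix();T=(P-st["position"])@Rm
for r in(294,296,300,310,320,330):
    print(r,[T[r,c] for c in (302,344)])
print(st)
E
```

```text
4 [[368.39 207.19]] [[393.55 348.77]]
28 [[368.82 199.66]] [[395.27 318.65]]
41 [[369.05 195.52]] [[396.22 302.07]]
70 [[369.59 186.09]] [[398.37 264.37]]
294 [array([ -8.02, -38.06,   8.71]), array([  9.6 , -38.81,   9.09])]
296 [array([ -7.9 , -40.36,   8.99]), array([  9.57, -39.49,   8.52])]
300 [array([ -7.82, -42.34,   8.21]), array([  9.41, -42.14,   8.1 ])]
310 [array([ -7.36, -51.36,   8.82]), array([  8.74, -52.43,   9.44])]
320 [array([ -6.99, -58.65,   8.93]), array([  8.37, -58.59,   8.88])]
330 [array([ -6.69, -64.92,   8.81]), array([  7.98, -64.86,   8.77])]
{'clock': 2.35, 'joints': array([-0.09,  0.56, -0.26,  0.  , -0.75, -1.18]), 'joint_vel': array([-0.  ,  0.01, -0.  ,  0.  , -0.  ,  0.  ]), 'joint_efforts': array([  0.  , -42.73,  13.89,   3.09,   0.  ,   0.  ]), 'position': array([ 571.11, -213.01,    3.38]), 'ee_rot': array([ 0.42,  0.57, -0.57, -0.42]), 'contact_force': array([ 0.66, -0.81, -0.59]), 'wrist_torque': array([ 0.03,  0.04, -0.01]), 'gripper_width': 2.340743492297355}
```

```bash
python3 - <<'E'
from h import *
st=np.load("pics/w1_st.npy",allow_pickle=True).item();K,E=cam("wrist",st);d=np.load("pics/w1.npy");P=cloud(K,E,d)
Rm=R.from_quat(st["ee_rot"]).as_matrix();T=(P-st["position"])@Rm
for r in(304,306,308,312,320,340,360):
    print(r,[T[r,c] for c in (206,200,212,432,438)])
K,E=cam("side");d=None
st=arm.read_state();im,d=arm.get_image("side");P=cloud(K,E,d);cv2.imwrite("pics/side4.png",im[:,:,::-1]);print(st["gripper_width"])
T=(P-st["position"])@R.from_quat(st["ee_rot"]).as_matrix()
for r in range(176,210,2): print(r,[tuple(np.round(T[r,c]).astype(int)) for c in (364,368,371,374)])
im=im[150:250,320:420,::-1];cv2.imwrite("pics/side4c.png",cv2.resize(im,None,fx=6,fy=6,interpolation=cv2.INTER_CUBIC))
E
```

```text
304 [array([-45.62, -47.07,   9.04]), array([-47.92, -47.27,   9.15]), array([-43.14, -47.35,   9.19]), array([ 44.17, -46.52,   8.69]), array([ 46.27, -47.3 ,   9.13])]
306 [array([-45.38, -47.98,   8.66]), array([-47.73, -48.03,   8.69]), array([-43.05, -47.89,   8.61]), array([ 43.58, -48.44,   8.88]), array([ 45.78, -48.87,   9.12])]
308 [array([-45.09, -49.01,   8.36]), array([-47.05, -50.03,   8.95]), array([-43.09, -48.  ,   7.78]), array([ 43.  , -50.33,   9.08]), array([ 45.61, -49.56,   8.64])]
312 [array([-43.84, -52.96,   8.91]), array([-46.08, -53.05,   8.97]), array([-42.83, -49.27,   6.74]), array([ 42.32, -52.74,   8.74]), array([ 44.46, -53.14,   8.98])]
320 [array([-42.94, -56.34,   7.52]), array([-44.17, -58.95,   9.13]), array([-43.03, -49.69,   3.4 ]), array([ 42.24, -53.92,   5.98]), array([ 43.04, -57.87,   8.42])]
340 [array([-43.38, -57.54,  -0.36]), array([-43.07, -64.05,   4.15]), array([-42.84, -52.73,  -3.7 ]), array([ 42.4 , -55.89,  -1.56]), array([ 42.58, -61.38,   2.26])]
360 [array([-43.03, -60.85,  -6.8 ]), array([-42.68, -67.25,  -1.86]), array([-4
[... 2547 characters left out ...]
, np.int64(-10)), (np.int64(17), np.int64(-30), np.int64(0)), (np.int64(13), np.int64(-28), np.int64(7)), (np.int64(9), np.int64(-26), np.int64(14))]
204 [(np.int64(25), np.int64(-28), np.int64(-8)), (np.int64(21), np.int64(-27), np.int64(1)), (np.int64(18), np.int64(-26), np.int64(8)), (np.int64(17), np.int64(-26), np.int64(15))]
206 [(np.int64(24), np.int64(-22), np.int64(-8)), (np.int64(34), np.int64(-31), np.int64(3)), (np.int64(29), np.int64(-28), np.int64(10)), (np.int64(27), np.int64(-28), np.int64(17))]
208 [(np.int64(30), np.int64(-20), np.int64(-7)), (np.int64(31), np.int64(-22), np.int64(3)), (np.int64(29), np.int64(-22), np.int64(10)), (np.int64(29), np.int64(-23), np.int64(17))]
```

View pics/side4c.png

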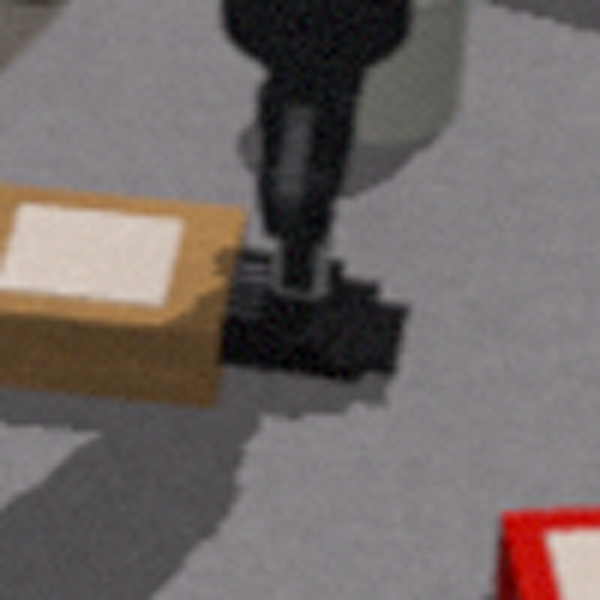

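```bash
python3 -m creep '[[[0,0,0],[0,0,0],1],[[0,0,0],[0,0,0],1],[[0,0,0],[0,0,0],1],[[0,0,0],[0,0,0],1],[[0,0,0],[0,0,0],1],[[0,0,0],[0,0,0],1],[[0,0,0],[0,0,0],1],[[0,0,-8],[0,0,0],1],[[0,0,-16],[0,0,0],1],[[0,0,-24],[0,0,0],1],[[0,0,-24],[0,0,0],1]]'
```

```text
clock: 3.32
position: [569.1, -212.6, -23.6]
ee_rot: [-0.42, -0.567, 0.569, 0.423]
contact_force: [0.3, -0.3, -0.8]
gripper_width: 85.0
```

```bash
python3 -m creep '[[[0,0,-4],[0,0,0],1],[[0,0,-8],[0,0,0],1],[[0,0,-8],[0,0,0],1],[[0,0,-8],[0,0,0],-1],[[0,0,-8],[0,0,0],-1],[[0,0,-8],[0,0,0],-1],[[0,0,-8],[0,0,0],-1]]'
python3 - <<'E'
from h import *
st=arm.read_state();im,d=arm.get_image("wrist");cv2.imwrite("pics/w5.png",im[:,:,::-1]);np.save("pics/w5.npy",d)
print(st["gripper_width"],st["position"],st["contact_force"])
K,E=cam("wrist",st);P=cloud(K,E,d);T=(P-st["position"])@R.from_quat(st["ee_rot"]).as_matrix()
for r in range(280,340,6):print(r,[np.round(T[r,c]).astype(int).tolist() for c in (240,248,256,264)])
E
```

```text
clock: 3.9
position: [571.2, -213.0, -28.4]
ee_rot: [0.421, 0.568, -0.568, -0.421]
contact_force: [-1.4, 1.0, 3.1]
gripper_width: 59.0
59.048071866667506 [ 571.23 -213.03  -28.37] [-1.39  1.03  3.12]
280 [[-36, -27, 10], [-29, -45, 19], [-25, -46, 19], [-22, -45, 19]]
286 [[-36, -28, 7], [-29, -46, 16], [-26, -45, 16], [-22, -46, 16]]
292 [[-37, -27, 4], [-29, -45, 13], [-26, -46, 14], [-23, -45, 13]]
298 [[-33, -42, 9], [-28, -51, 14], [-25, -51, 14], [-22, -49, 13]]
304 [[-32, -46, 9], [-27, -54, 13], [-24, -54, 13], [-22, -53, 12]]
310 [[-31, -51, 9], [-27, -55, 11], [-24, -55, 11], [-21, -56, 11]]
316 [[-31, -55, 8], [-27, -56, 9], [-25, -54, 8], [-21, -56, 9]]
322 [[-30, -59, 8], [-28, -54, 5], [-25, -56, 6], [-22, -55, 6]]
328 [[-30, -59, 6], [-28, -55, 3], [-25, -56, 4], [-22, -55, 3]]
334 [[-30, -60, 4], [-28, -56, 1], [-25, -54, 0], [-22, -56, 1]]
```

View pics/w5.png

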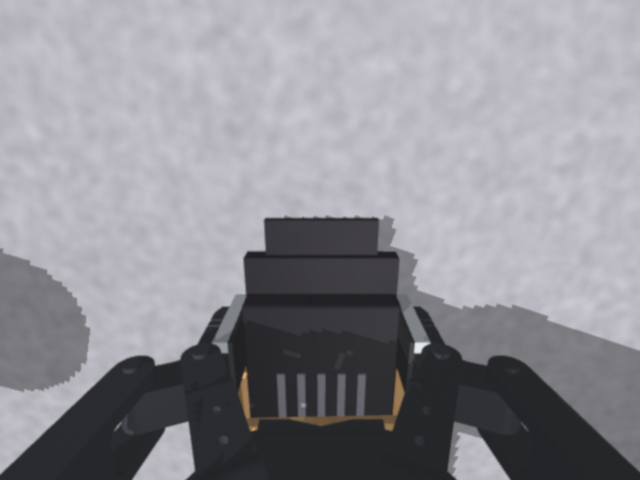

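```bash
python3 - <<'E'
from h import *
K,E=cam("scene")
print("wrench",plane(K,E,[(222,211),(198,222),(172,236)],4)[:,:2])
print("red",plane(K,E,[(273,207),(291,192),(317,207),(303,222)],0)[:,:2])
print("filter base",plane(K,E,[(158,268),(175,277),(190,268)],0)[:,:2])
E
```

```text
wrench [[ 351.75 -313.78]
 [ 406.95 -375.01]
 [ 473.02 -435.22]]
red [[ 330.44 -165.68]
 [ 244.8  -112.9 ]
 [ 336.79  -34.5 ]
 [ 415.46  -76.97]]
filter base [[ 607.11 -444.83]
 [ 645.05 -395.16]
 [ 611.09 -364.12]]
```

```bash
python3 -m creep '[[[0,0,1.5],[0,0,0],-1],[[-6,-2,2],[0,0,0],-1],[[-18,-5.5,2],[0,0,0],-1],[[-32,-10,2],[0,0,0],-1],[[-46,-14,2],[0,0,0],-1],[[-60,-18.5,2],[0,0,0],-1],[[-74,-22.5,2],[0,0,0],-1],[[-88,-27,2],[0,0,0],-1],[[-102,-31,2],[0,0,0],-1],[[-116,-35.5,2],[0,0,0],-1],[[-130,-40,2],[0,0,0],-1],[[-134,-41,2],[0,0,0],-1]]'
python3 - <<'E'
from h import *
for n in ("wrist","scene"):
    st=arm.read_state();im,d=arm.get_image(n);cv2.imwrite(f"pics/{n}6.png",im[:,:,::-1])
print(st["gripper_width"],st["position"],st["contact_force"])
E
```

```text
clock: 4.95
position: [433.5, -254.0, -27.4]
ee_rot: [-0.421, -0.567, 0.568, 0.423]
contact_force: [-0.4, 0.0, -2.0]
gripper_width: 58.8
58.74129191272583 [ 434.14 -254.13  -27.27] [ 0.04  0.42 -2.26]
```

View pics/wrist6.png

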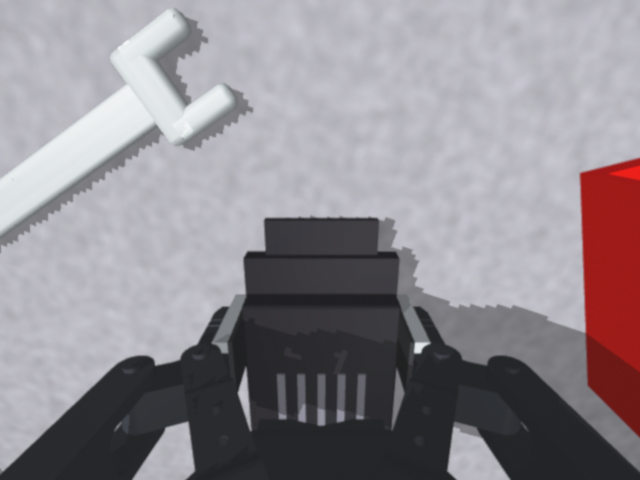

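View pics/scene6.png

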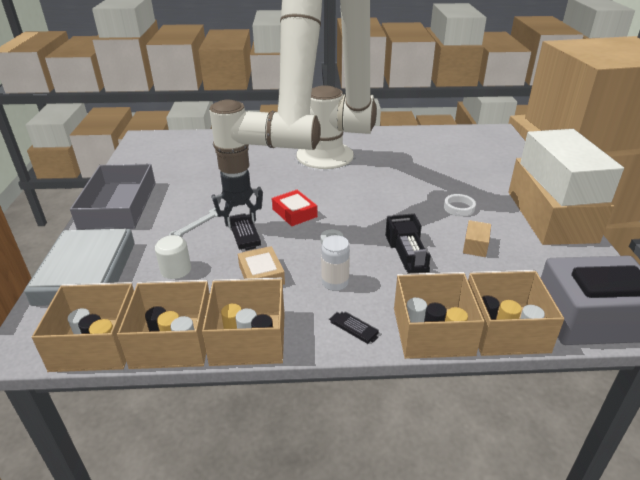

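```bash
python3 -m creep '[[[0,0,-4],[0,0,0],-1],[[0,0,-8],[0,0,0],-1],[[0,0,-10],[0,0,0],-1],[[0,0,-11],[0,0,0],-1],[[0,0,-11],[0,0,0],-1],[[0,0,-11],[0,0,0],1],[[0,0,-11],[0,0,0],1],[[0,0,-11],[0,0,0],1],[[0,0,-11],[0,0,0],1],[[0,0,-11],[0,0,0],1]]'
python3 - <<'E'
from h import *
st=arm.read_state();im,d=arm.get_image("wrist");cv2.imwrite("pics/w7.png",im[:,:,::-1]);np.save("pics/w7.npy",d);np.save("pics/w7_st.npy",st,allow_pickle=True)
print(st["gripper_width"],st["position"],st["contact_force"])
K,E=cam("wrist",st);P=cloud(K,E,d)
for r in (200,228,240,280,320,360,380):print(r,P[r,[240,260,320,380]].round().tolist())
E
```

```text
clock: 5.88
position: [437.1, -253.9, -38.4]
ee_rot: [-0.421, -0.568, 0.568, 0.421]
contact_force: [0.1, -0.5, 0.5]
gripper_width: 85.7
85.70728722969586 [ 437.05 -253.9   -38.45] [ 0.12 -0.5   0.46]
200 [[399.0, -298.0, -1.0], [397.0, -291.0, -0.0], [390.0, -269.0, -1.0], [383.0, -247.0, 0.0]]
228 [[411.0, -296.0, -2.0], [408.0, -288.0, -2.0], [400.0, -266.0, 3.0], [394.0, -243.0, -0.0]]
240 [[416.0, -295.0, -1.0], [413.0, -287.0, -1.0], [405.0, -264.0, 3.0], [399.0, -241.0, -2.0]]
280 [[433.0, -291.0, -1.0], [426.0, -282.0, 7.0], [419.0, -260.0, 8.0], [412.0, -237.0, 7.0]]
320 [[451.0, -286.0, -1.0], [437.0, -278.0, 17.0], [430.0, -256.0, 18.0], [423.0, -235.0, 18.0]]
360 [[471.0, -282.0, -1.0], [455.0, -274.0, 17.0], [448.0, -251.0, 17.0], [441.0, -228.0, 17.0]]
380 [[482.0, -279.0, -1.0], [463.0, -271.0, 18.0], [456.0, -249.0, 18.0], [450.0, -225.0, 17.0]]
```

View pics/w7.png

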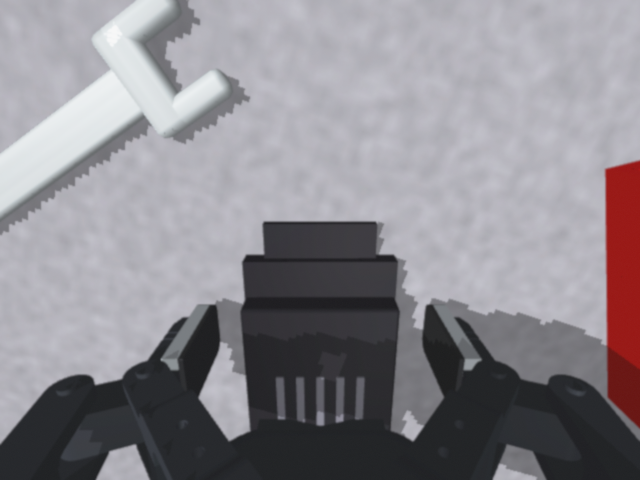

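```bash
python3 -m creep '[[[0,0,0],[0,0,0],1],[[6,2,1],[0,0,0],1],[[24,7,1],[0,0,0],1],[[42,13,1],[0,0,0],1],[[60,18,1],[0,0,0],1],[[74,22.5,0],[0,0,0],1],[[78,24,0],[0,0,0],1],[[78,24,0],[0,0,0],1],[[78,24,0],[0,0,0],1]]'
python3 - <<'E'
from h import *
st=arm.read_state();im,d=arm.get_image("wrist");cv2.imwrite("pics/w8.png",im[:,:,::-1]);np.save("pics/w8.npy",d)
K,E=cam("wrist",st);P=cloud(K,E,d);T=(P-st["position"])@R.from_quat(st["ee_rot"]).as_matrix()
print(st["position"],st["contact_force"],R.from_quat(st["ee_rot"]).as_matrix()[:,0])
hsv=cv2.cvtColor(im[:,:,::-1].copy(),cv2.COLOR_BGR2HSV)
m=(P[...,2]>13)&(P[...,2]<21)&(hsv[...,2]<110)
m[:, :200]=0;m[:,450:]=0
t=T[m];t=t[np.abs(t[:,2]-60)<50]
for z0 in range(20,110,10):
    s=t[np.abs(t[:,2]-z0)<2]
    if len(s):print(z0,len(s),s[:,0].min(),s[:,0].max())
m=(P[...,2]>1.5)&(P[...,2]<6);t=T[m];t=t[np.abs(t[:,0])<30];print("lip tip z",np.percentile(t[:,2],[50,99,100]))
E
```

```text
clock: 6.68
position: [514.2, -229.8, -38.3]
ee_rot: [-0.421, -0.568, 0.568, 0.422]
contact_force: [0.0, 0.1, -0.1]
gripper_width: 85.4
[ 514.21 -229.77  -38.3 ] [ 0.01  0.07 -0.14] [-0.29  0.96  0.  ]
20 1123 -30.60750935839363 28.763214861528002
30 1200 -30.84975072011834 28.74962563637504
40 1305 -30.68861995467934 28.592939847453117
50 1419 -30.765367906671457 28.713792636200314
60 1528 -30.61007229073485 28.884172447762005
70 2372 -30.761405703193837 28.878456084036014
80 2634 -30.842514722549687 28.681930532117946
90 2775 -30.806559298183945 28.91485671896528
lip tip z [111.5  114.66 114.92]
```

View pics/w8.png

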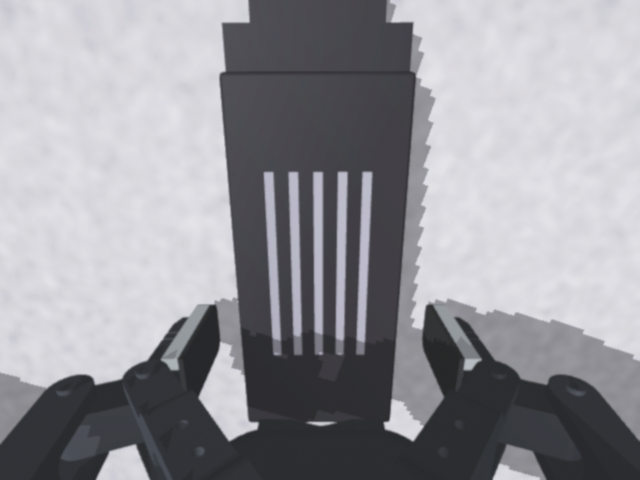

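```bash
python3 - <<'E'
from h import *
st=arm.read_state();K,E=cam("wrist",st);Rm=R.from_quat(st["ee_rot"]).as_matrix()
for r,z in((72,18),(22,8),(420,18),(172,18),(355,18)):print(r,((plane(K,E,[(320,r)],z)-st["position"])@Rm)[0])
E
python3 -m creep '[[[0,0,0],[0,0,0],-1],[[0,0,0],[0,0,0],-1],[[0,0,0],[0,0,0],-1],[[0,0,0],[0,0,0],-1],[[0,0,0],[0,0,0],-1],[[0,0,20],[0,0,0],-1],[[0,0,50],[0,0,0],-1],[[0,0,85],[0,0,0],-1],[[0,0,120],[0,0,0],-1],[[0,0,150],[0,0,0],-1],[[0,0,150],[0,0,0],-1],[[0,0,150],[0,0,0],-1]]'
```

```text
72 [ -0.34 -56.12  92.08]
22 [ -0.34 -46.1  107.42]
420 [ -0.46 -56.28 -40.1 ]
172 [ -0.37 -56.16  62.39]
355 [ -0.43 -56.24  -8.08]
clock: 7.73
position: [515.2, -230.2, 113.7]
ee_rot: [0.423, 0.569, -0.567, -0.42]
contact_force: [0.1, -0.0, -3.1]
gripper_width: 58.5
```

```bash
python3 -m creep '[[[3,5,40],[0,0,-0.02],-1],[[10,30,45],[0,0,-0.03],-1],[[17,65,45],[0,0,-0.05],-1],[[25,100,45],[0,0,-0.07],-1],[[33,135,45],[0,0,-0.09],-1],[[41,170,45],[0,0,-0.11],-1],[[49,205,45],[0,0,-0.13],-1],[[57,240,45],[0,0,-0.15],-1],[[65,270,45],[0,0,-0.17],-1],[[72,300,45],[0,0,-0.17],-1],[[75,315,45],[0,0,-0.17],-1],[[75,320,45],[0,0,-0.17],-1]]'
python3 -m creep '[[[0,0,0],[0,0,0],-1],[[0,0,0],[0,0,0],-1],[[0,0,0],[0,0,0],-1]]'
python3 - <<'E'
from h import *
st=arm.read_state();im,d=arm.get_image("wrist");cv2.imwrite("pics/w9.png",im[:,:,::-1]);np.save("pics/w9.npy",d);np.save("pics/w9_st.npy",st,allow_pickle=True)
im,d=arm.get_image("side");cv2.imwrite("pics/s9.png",im[:,:,::-1]);np.save("pics/s9.npy",d)
E
```

```text
clock: 8.73
position: [589.2, 91.9, 154.5]
ee_rot: [-0.466, -0.53, 0.532, 0.468]
contact_force: [0.3, 0.3, -3.3]
gripper_width: 58.7
clock: 8.98
position: [589.3, 88.6, 156.5]
ee_rot: [-0.468, -0.529, 0.53, 0.469]
contact_force: [0.4, -0.2, -1.7]
gripper_width: 58.5
```

View pics/w9.png

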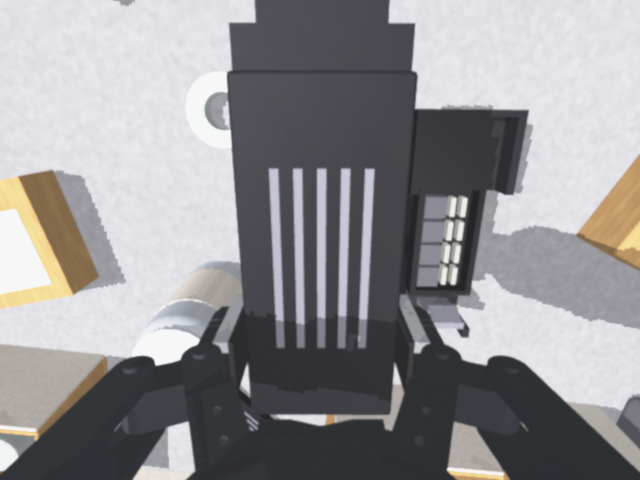

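View pics/s9.png

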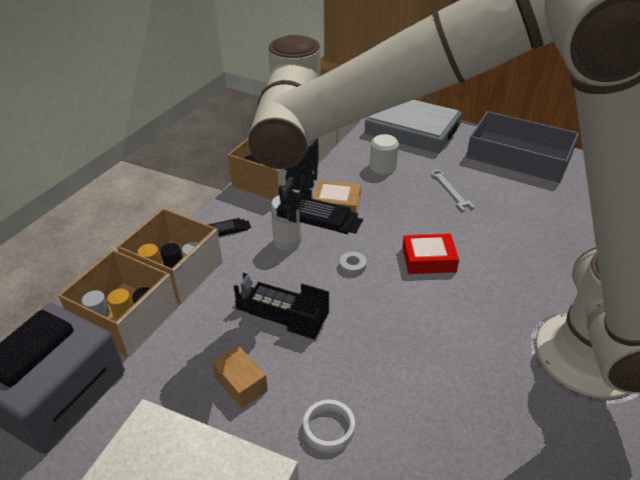

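```bash
python3 -m creep '[[[5,-20,0],[0,0,0],-1],[[5,-42,0],[0,0,0],-1],[[5,-42,0],[0,0,0],-1],[[5,-42,0],[0,0,0],-1],[[5,-42,0],[0,0,0],-1],[[5,-42,0],[0,0,0],-1]]'
python3 - <<'E'
from h import *
st=arm.read_state();im,d=arm.get_image("wrist");cv2.imwrite("pics/w10.png",im[:,:,::-1]);np.save("pics/w10.npy",d);np.save("pics/w10_st.npy",st,allow_pickle=True)
print(st["position"],R.from_quat(st["ee_rot"]).as_matrix()[:,0])
cv2.imwrite("pics/w10c.png",cv2.resize(im[90:350,400:640,::-1],None,fx=2.3,fy=2.3,interpolation=cv2.INTER_CUBIC))
E
```

```text
clock: 9.58
position: [595.0, 48.1, 157.2]
ee_rot: [0.468, 0.53, -0.53, -0.468]
contact_force: [-0.5, 0.3, -1.8]
gripper_width: 58.7
[594.97  48.07 157.17] [-0.12  0.99  0.  ]
```

View pics/w10c.png

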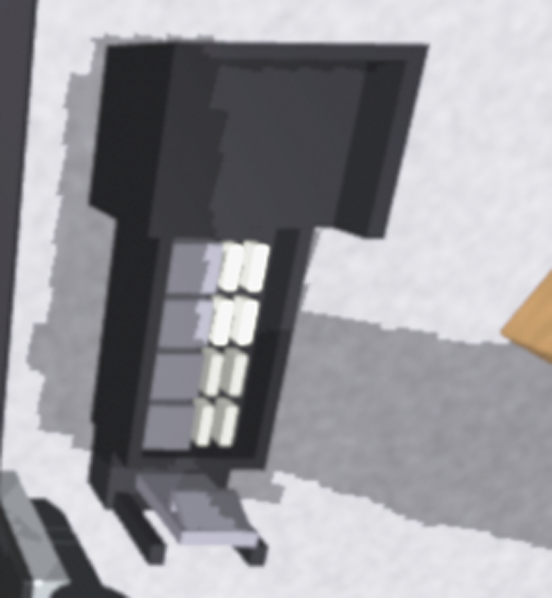

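```bash
python3 - <<'E'
from h import *
st=np.load("pics/w10_st.npy",allow_pickle=True).item();K,E=cam("wrist",st);d=np.load("pics/w10.npy");P=cloud(K,E,d)
sub=P[90:350,420:640]
print("deck z",np.median(sub[45:80,80:140,2]) if 0 else "")
w=sub.reshape(-1,3)
f=lambda l:np.array(l)/2.3+[400,90]-0.5+.5/2.3
c=f([(178,43),(428,46),(385,238),(330,228),(150,236)])
p=plane(K,E,c,64)[:,:2];print("front -y, front +y, cheek+ rear outer, cheek+ rear inner, cheek- rear outer\n",p)
print("width",np.linalg.norm(p[0]-p[1]),"cheek len",np.linalg.norm(p[1]-p[2]),np.linalg.norm(p[0]-p[4]))
ax=(p[2]-p[1]);print("yaw cheek",np.degrees(np.arctan2(ax[1],ax[0])),np.degrees(np.arctan2(*(p[4]-p[0])[::-1])));b=p[1]-p[0];print("yaw front",np.degrees(np.arctan2(-b[0],b[1])))
# rim rear corners z=45 
q=plane(K,E,f([(265,467),(130,467),(312,230)]),45)[:,:2];print("rim rear +y,-y, rim front +y",q)
m=(w[:,2]>61)&(w[:,2]<66)&(w[:,0]<580);pt=w[m][:,:2].astype(np.float32);print(len(pt),cv2.minAreaRect(pt))
for v in (100,110,120,130,140): print(P[90+int(v/2.3),400+int(290/2.3)])
hd=(w[:,2]>41)&(w[:,2]<48)&(w[:,0]<560);print("deck z med",np.median(w[hd][:,2]))
E
```

```text
deck z 
front -y, front +y, cheek+ rear outer, cheek+ rear inner, cheek- rear outer
 [[496.93 146.77]
 [488.28 222.86]
 [547.35 230.13]
 [546.38 211.12]
 [556.28 153.29]]
width 76.57639691904978 cheek len 59.51604676615373 59.714758697300645
yaw cheek 7.021329843289373 6.2668931590949155
yaw front 6.479694998068403
rim rear +y,-y, rim front +y [[642.06 228.44]
 [648.53 176.59]
 [550.02 217.43]]
2403 ((521.7969360351562, 188.0563201904297), (60.95814514160156, 79.78679656982422), 6.3982038497924805)
[508.21 197.04  43.99]
[511.11 197.73  44.38]
[514.74 198.5   45.03]
[517.66 199.1   45.6 ]
[520.6  200.45  44.85]
deck z med 44.50376696720259
```

```bash
python3 - <<'E'
from h import *
st=np.load("pics/w10_st.npy",allow_pickle=True).item();K,E=cam("wrist",st);d=np.load("pics/w10.npy");P=cloud(K,E,d)
Rm=R.from_quat(st["ee_rot"]).as_matrix();T=(P-st["position"])@Rm
print("yaw",np.degrees(np.arctan2(-Rm[0,0],Rm[1,0])), "tilt",Rm[2])
m=(np.abs(T[...,1]+56.5)<3);m[:,440:]=0;m[:,:200]=0
for z0 in (20,40,60,80,88):
    s=T[m&(np.abs(T[...,2]-z0)<1.5)];print(z0,s[:,0].min(),s[:,0].max(),np.median(s[:,1]))
for r in (66,68,70,72,74,76):print(r,T[r,320])
for r in (18,20,22,24,26,28):print(r,T[r,240])
for r in (5,10):print("lip",T[r,320])
for r in (408,412,416,420):print(r,T[r,320])
E
python3 - <<'E'
import cv2
im=cv2.imread("pics/w10.png")[0:120,200:440];cv2.imwrite("pics/w10d.png",cv2.resize(im,None,fx=3,fy=3))
E
```

```text
yaw 7.140903159343847 tilt [ 0. -1. -0.]
20 -25.542470529300044 26.87102649666124 -53.70971532646131
40 -17.79249928975824 26.96546983947593 -53.80044866308154
60 -26.66470966329565 26.75098395453655 -53.73965136166933
80 -27.557227441175666 29.01877694306893 -53.760576343326186
88 -28.158905289503412 27.942350360969243 -53.718154011987224
66 [  0.01 -42.89  95.36]
68 [  0.   -41.46  94.93]
70 [  0.02 -50.95  93.23]
72 [  0.02 -51.88  92.56]
74 [  0.02 -51.96  91.98]
76 [  0.02 -53.24  91.29]
18 [-64.82 155.6  155.11]
20 [-65.21 157.07 154.03]
22 [-25.44 -43.4  108.04]
24 [-25.59 -42.83 107.6 ]
26 [-25.75 -42.27 107.16]
28 [-26.06 -40.92 106.87]
lip [  0.01 -37.71 114.19]
lip [  0.02 -39.19 112.4 ]
408 [ -0.1  -52.25 -37.74]
412 [ -0.1  -52.58 -39.55]
416 [  -0.68  158.01 -254.39]
420 [  -0.69  159.75 -262.17]
```

View pics/w10d.png

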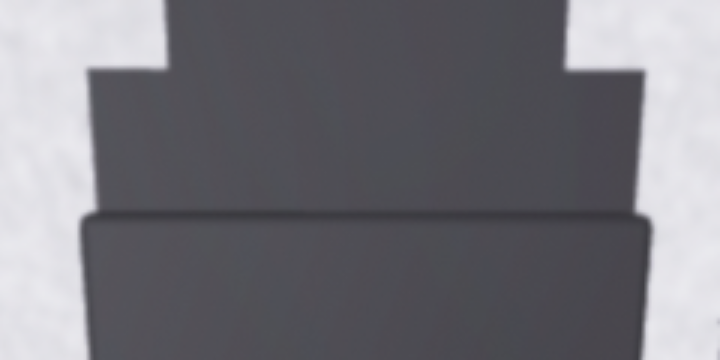

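```bash
python3 - <<'E'
from h import *
np.set_printoptions(precision=5,suppress=True)
p=arm.camera_params("wrist");print(np.array(p["T_tool_cam"]),np.array(p["camera_matrix"]));print(arm.hold_point_z)
st=np.load("pics/w10_st.npy",allow_pickle=True).item();K,E=cam("wrist",st);d=np.load("pics/w10.npy")
print(d[72,320],d[72,[228,240,400,416]],d[100,[224,228,232,416,420]])
E
```

```text
[[   1.        -0.0003     0.00007    0.22664]
 [  -0.00016   -0.31638    0.94863 -172.44859]
 [  -0.00027   -0.94863   -0.31638   79.34758]
 [   0.         0.         0.         1.     ]] [[356.14952   0.      320.74285]
 [  0.      356.14952 235.79571]
 [  0.        0.        1.     ]]
18.700000000000003
110.192375 [110.10314 110.06703 110.0372  109.84351] [308.57056 113.04199 112.13275 308.77814 309.18277]
```

```bash
python3 - <<'E'
from h import *
for i in range(4):print(np.array(arm.camera_params("wrist")["T_tool_cam"])[:3,3],np.array(arm.camera_params("side")["extrinsics"])[:3,3],np.array(arm.camera_params("scene")["extrinsics"])[:3,3])
E
python3 -c "
from h import *
print(np.array(arm.camera_params('wrist')['T_tool_cam'])[:3,3])"
```

```text
[   0.23 -172.45   79.35] [ 522.07  230.77 1147.58] [ -23.44 -287.94 1823.72]
[   0.23 -172.45   79.35] [ 522.07  230.77 1147.58] [ -23.44 -287.94 1823.72]
[   0.23 -172.45   79.35] [ 522.07  230.77 1147.58] [ -23.44 -287.94 1823.72]
[   0.23 -172.45   79.35] [ 522.07  230.77 1147.58] [ -23.44 -287.94 1823.72]
[   0.23 -172.45   79.35]
```

```bash
python3 -m creep '[[[3,15,0],[0,0,-0.009],-1],[[10,40,0],[0,0,-0.009],-1],[[18,65,0],[0,0,-0.009],-1],[[26,90,0],[0,0,-0.009],-1],[[34,115,0],[0.006,-0.06,-0.009],-1],[[40,138,-5],[0.0126,-0.109,-0.009],-1],[[42,152,-15],[0.0253,-0.2185,-0.009],-1],[[42.3,152.7,-30],[0.0253,-0.2185,-0.009],-1],[[42.3,152.7,-45],[0.0253,-0.2185,-0.009],-1],[[42.3,152.7,-54],[0.0253,-0.2185,-0.009],-1],[[42.3,152.7,-54],[0.0253,-0.2185,-0.009],-1],[[42.3,152.7,-54],[0.0253,-0.2185,-0.009],-1]]'
python3 -m creep '[[[0,0,0],[0,0,0],-1],[[0,0,0],[0,0,0],-1]]'
python3 - <<'E'
from h import *
st=arm.read_state();im,d=arm.get_image("wrist");cv2.imwrite("pics/w11.png",im[:,:,::-1]);np.save("pics/w11.npy",d);np.save("pics/w11_st.npy",st,allow_pickle=True)
print(st["position"],R.from_quat(st["ee_rot"]).as_matrix())
im,d=arm.get_image("side");cv2.imwrite("pics/s11.png",im[:,:,::-1]);np.save("pics/s11.npy",d)
cv2.imwrite("pics/s11c.png",cv2.resize(im[180:350,200:400,::-1],None,fx=3.5,fy=3.5,interpolation=cv2.INTER_CUBIC))
E
```

```text
clock: 10.63
position: [637.6, 201.0, 103.0]
ee_rot: [0.519, 0.583, -0.467, -0.415]
contact_force: [0.0, -0.6, -1.8]
gripper_width: 58.6
clock: 10.8
position: [638.3, 201.1, 104.4]
ee_rot: [0.52, 0.583, -0.466, -0.415]
contact_force: [0.5, -0.5, -2.3]
gripper_width: 58.5
[638.35 201.06 104.36] [[-0.12  0.22 -0.97]
 [ 0.99  0.03 -0.11]
 [-0.   -0.98 -0.22]]
```

View pics/w11.png

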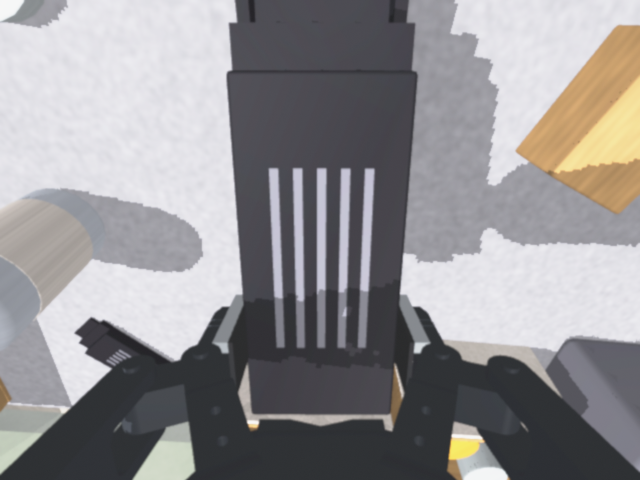

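View pics/s11c.png

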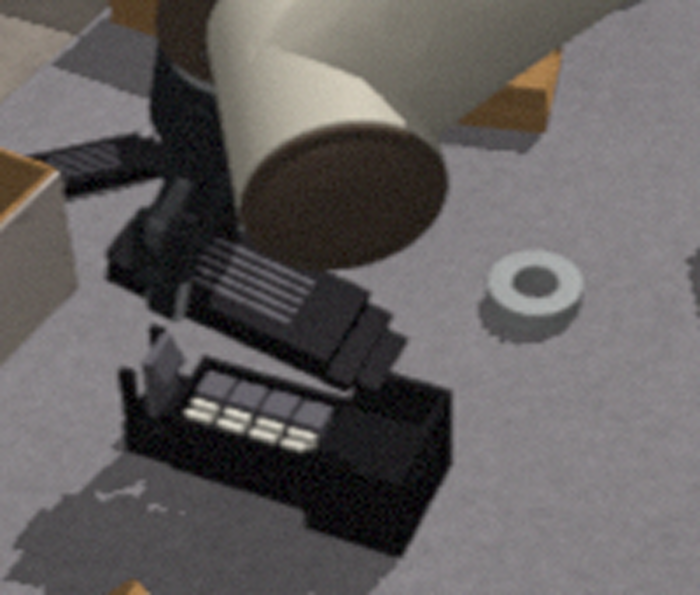

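```bash
python3 - <<'E'
from h import *
im=cv2.imread("pics/w11.png")[0:60,200:440]
g=cv2.convertScaleAbs(im,alpha=2.2);cv2.imwrite("pics/w11c.png",cv2.resize(g,None,fx=3.3,fy=6.6))
d=np.load("pics/w11.npy")
for r in (2,8,14,20):print(r,d[r,228:268:3].round().astype(int),d[r,380:422:3].round().astype(int))
E
```

```text
2 [214 212 214 161 159 160 160 162 171 116 116 115 116 116] [116 116 115 173 166 160 161 160 159 160 212 214 213 213]
8 [216 215 216 161 160 161 161 163 170 117 116 115 117 117] [116 117 117 174 166 162 161 161 161 163 215 215 215 214]
14 [215 218 217 162 163 162 162 162 170 117 117 117 117 118] [117 116 117 173 166 163 162 162 162 218 216 217 216 216]
20 [217 218 218 164 164 163 163 164 170 118 117   0 117 119] [118 118 118 174 166 163 163 164 165 218 219 218 218 218]
```

View pics/w11c.png

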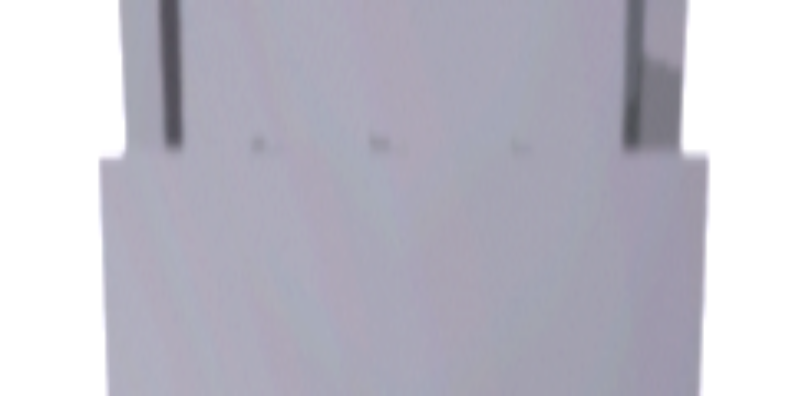

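```bash
python3 -m creep '[[[0,0,-10],[0,0,0],-1],[[0,0,-22],[0,0,0],-1],[[0,0,-34],[0,0,0],-1],[[0,0,-44],[0,0,0],-1],[[0,0,-52],[0,0,0],-1],[[0,0,-57],[0,0,0],-1],[[0,0,-60],[0,0,0],-1],[[0,0,-60],[0,0,0],-1],[[0,0,-60],[0,0,0],-1]]'
python3 - <<'E'
from h import *
st=arm.read_state()
im,d=arm.get_image("side");cv2.imwrite("pics/s12.png",im[:,:,::-1]);np.save("pics/s12.npy",d)
cv2.imwrite("pics/s12c.png",cv2.resize(im[230:350,210:350,::-1],None,fx=5,fy=5,interpolation=cv2.INTER_CUBIC))
print(st["position"],st["contact_force"])
E
```

```text
clock: 11.65
position: [637.6, 200.9, 43.3]
ee_rot: [0.519, 0.583, -0.467, -0.415]
contact_force: [0.9, 1.1, -1.0]
gripper_width: 58.5
[637.59 200.89  43.28] [ 0.93  1.06 -0.96]
```

View pics/s12c.png

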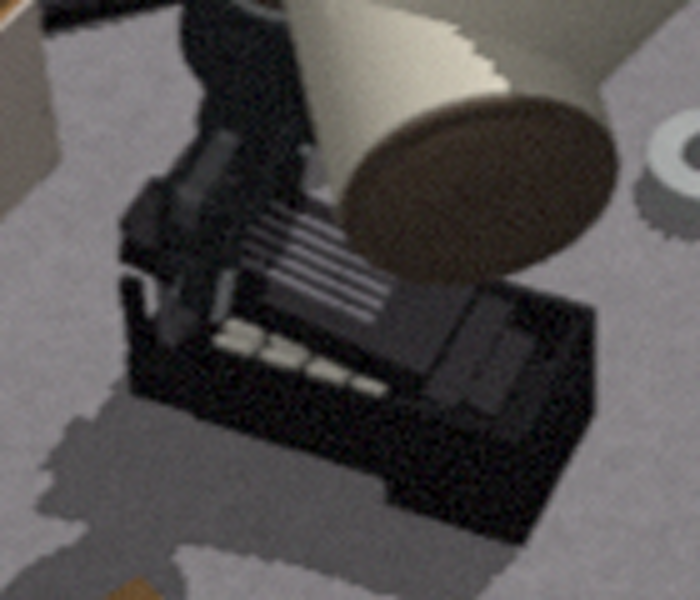

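```bash
python3 -m creep '[[[-4,-0.5,-0.9],[0,0,0],-1],[[-8,-0.9,-1.8],[0,0,0],-1],[[-11,-1.3,-2.5],[0,0,0],-1],[[-14,-1.6,-3.1],[0,0,0],-1],[[-17,-2,-3.8],[0,0,0],-1],[[-19,-2.2,-4.3],[0,0,0],-1],[[-19,-2.2,-4.3],[0,0,0],-1]]'
python3 - <<'E'
from h import *
st=arm.read_state();im,d=arm.get_image("wrist");cv2.imwrite("pics/w13.png",im[:,:,::-1]);np.save("pics/w13.npy",d)
print(st["position"],st["contact_force"],st["wrist_torque"])
im=im[0:70,200:440,::-1]
g=cv2.convertScaleAbs(im,alpha=2.2);cv2.imwrite("pics/w13c.png",cv2.resize(g,None,fx=3.3,fy=6.6))
E
```

```text
clock: 12.28
position: [617.6, 198.3, 38.6]
ee_rot: [0.519, 0.582, -0.467, -0.416]
contact_force: [-0.0, -0.5, -2.4]
gripper_width: 58.7
[617.62 198.35  38.59] [-0.02 -0.49 -2.41] [-0.07  0.51 -0.02]
```

View pics/w13c.png

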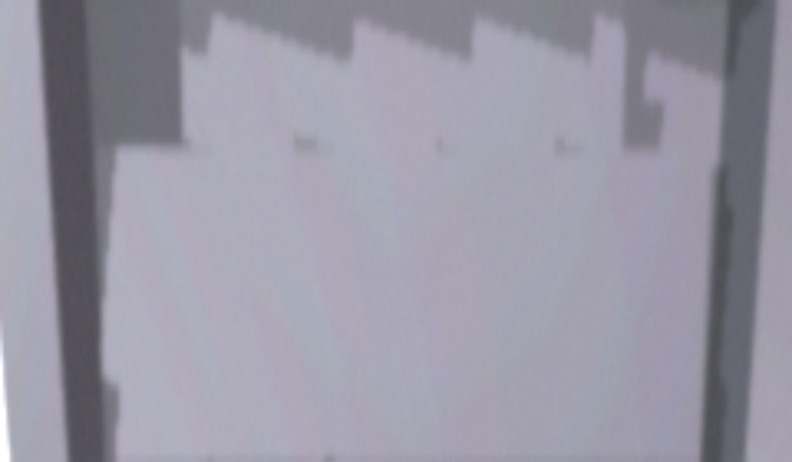

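```bash
python3 - <<'E'
from h import *
d=np.load("pics/w13.npy")
for r in (4,12,18,30,45):print(r,'\n',d[r,210:264:2].round().astype(int),'\n',d[r,380:440:2].round().astype(int))
E
```

```text
4 
 [106 107 108 111 113 114 116 119 121 121 122 122 121 121 122 120 122 122
 121 121 122 121 116 117 117 117 116] 
 [117 116 116 116 116 121 121 122 122 122 122 122 122 122 120 121 122 121
 121 120 120 118 116 113 111 110 107 106 105 106]
12 
 [105 106 107 110 111 115 116 118 120 122 122 123 123 123 123 123 122 122
 123 122 123 122 123 117 117 117 117] 
 [117 118 117 118 116 122 123 122 123 121 123 122 123 123 122 122 122 122
 122 122 121 117 115 114 111 110 107 106 107 107]
18 
 [107 108 108 109 112 114 117 118 121 124 123 123 123 124 123 123 124 123
 123 123 123 123 123 118 117 118 118] 
 [118 117 118 116 117 123 123 124 123 123 122 123 124 124 123 123 123 123
 124 121 119 118 116 113 111 110 108 108 107 107]
30 
 [109 110 110 110 112 115 118 119 121 124 115 115 115 115 115 115 116 114
 116 114 115 114 115 115 116 115 115] 
 [115 116 115 116 115 115 116 115 116 115 116 115 115 114 116 116 115 115
 126 123 121 119 116 114 113 110 108 108 109 108]
45 
 [111 110 110 111 112 115 118 119 122 126 116 116 116 117 117 117 116 116
 118 116 118 116 117 116 117 117 117] 
 [117 117 116 115 116 116 116 117 116 116 118 116 118 116 116 116 115 127
 126 123 121 118 116 112 111 111 110 110 111 111]
```

```bash
python3 -m creep '[[[-2,-0.2,-0.4],[0,0,0],-1],[[-4,-0.5,-0.9],[0,0,0],-1],[[-5,-0.6,-1.1],[0,0,0],-1],[[-5,-0.6,-1.1],[0,0,0],-1],[[-5,-0.6,-1.1],[0,0,0],-1]]'
python3 - <<'E'
from h import *
st=arm.read_state()
print(st["position"],st["contact_force"],st["wrist_torque"])
for n in ("side","scene","wrist"):
    im,d=arm.get_image(n);cv2.imwrite(f"pics/{n}14.png",im[:,:,::-1]);np.save(f"pics/{n}14.npy",d)
im=cv2.imread("pics/side14.png")
cv2.imwrite("pics/s14c.png",cv2.resize(im[230:350,210:350],None,fx=5,fy=5,interpolation=cv2.INTER_CUBIC))
im=cv2.imread("pics/scene14.png")
cv2.imwrite("pics/sc14c.png",cv2.resize(im[190:290,350:460],None,fx=6,fy=6,interpolation=cv2.INTER_CUBIC))
E
```

```text
clock: 12.75
position: [613.3, 197.9, 37.6]
ee_rot: [0.519, 0.583, -0.467, -0.415]
contact_force: [0.1, -0.1, -2.7]
gripper_width: 58.6
[613.29 197.93  37.62] [ 0.15 -0.1  -2.71] [-0.07  0.47  0.03]
```

View pics/s14c.png

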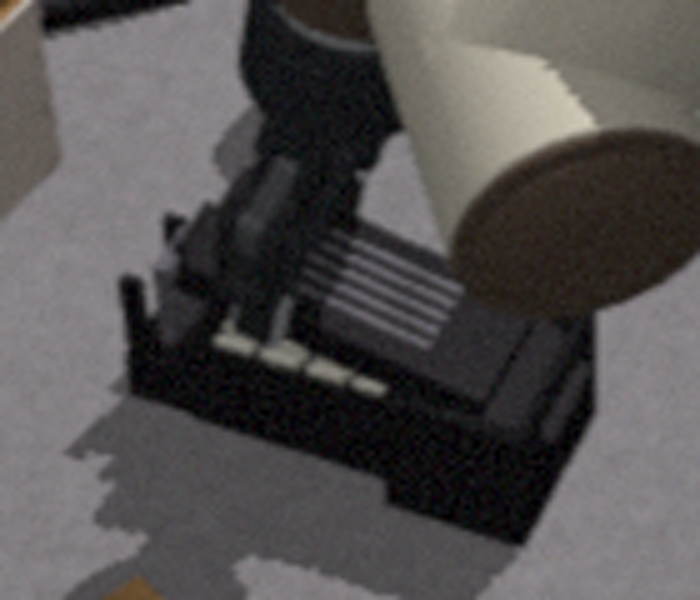

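View pics/wrist14.png

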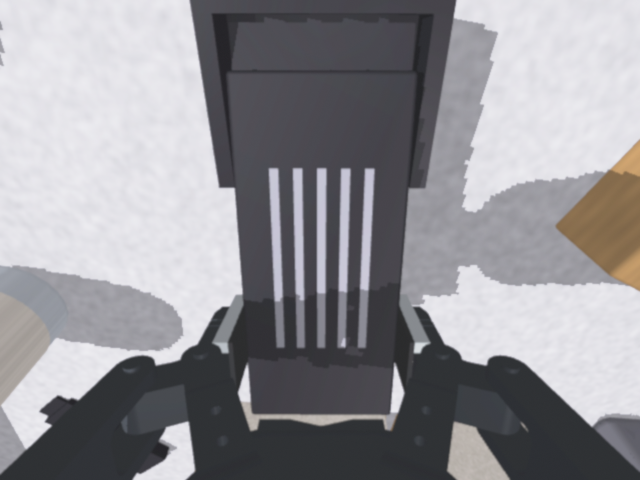

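```bash
python3 - <<'E'
from h import *
st=arm.read_state();K,E=cam("wrist",st);d=np.load("pics/wrist14.npy");P=cloud(K,E,d)
print(np.array(arm.camera_params("wrist")["T_tool_cam"])[:3,3])
a=np.radians(6.6);u=np.array([np.cos(a),np.sin(a),0]);v=np.array([-u[1],u[0],0]);z=np.array([0,0,1.]);O=np.array([572.5,194,0])
B=lambda p:np.stack([(p-O)@u,(p-O)@v,p[...,2]],-1)
Q=B(P)
for r in (1,3,6,9,11,12,13,14,16,18,20,24,40,60,66,70,72,74,80):print(r,Q[r,322],d[r,322])
print("cheek rear ends",Q[184,222],Q[184,420],"cheek edges row100",[Q[100,c].round(1).tolist() for c in range(204,236,4)],[Q[100,c].round(1).tolist() for c in range(408,444,4)])
# plane-based: wall top edges z=64 rows
print(B(plane(K,E,[(322,13),(200,187),(445,187)],64)))
E
```

```text
[   0.25 -171.97   79.5 ]
1 [-79.05  -0.15  65.  ] 102.888336
3 [-78.6   -0.15  64.17] 103.82809
6 [-77.88  -0.15  63.7 ] 104.601265
9 [-77.14  -0.14  63.54] 105.122856
11 [-76.63  -0.14  63.69] 105.25672
12 [-76.39  -0.14  63.16] 105.827545
13 [-76.23  -0.13  58.17] 110.19577
14 [-76.1   -0.11  49.34] 117.82059
16 [-75.52  -0.11  50.8 ] 116.87035
18 [-74.96  -0.11  50.04] 117.81179
20 [-74.39  -0.11  52.05] 116.38593
24 [-73.28  -0.12  54.44] 114.90404
40 [-68.81  -0.11  55.98] 115.89486
60 [-63.    -0.1   56.45] 118.487595
66 [-61.29  -0.1   57.55] 118.4281
70 [-61.1   -0.12  67.04] 110.39909
72 [-60.46  -0.12  66.47] 111.213356
74 [-60.08  -0.12  68.06] 110.049
80 [-58.43  -0.12  68.53] 110.503975
cheek rear ends [-21.82 -37.49  63.88] [-74.03  -0.41 188.13] cheek edges row100 [[-39.9, -59.6, -1.6], [-51.7, -37.9, 63.9], [-51.4, -37.0, 62.3], [-51.6, -35.3, 63.6], [-51.6, -34.0, 63.4], [-51.4, -33.0, 62.3], [-52.8, -29.7, 70.0], [-52.7, -28.5, 69.6]] [[-53.0, 26.7, 71.1], [-52.7, 28.3, 69.7], [-50.4, 32.9, 56.7], [-51.2, 33.1, 61.2], [-51.7, 33.6, 64.1], [-51.6, 35.2, 63.3], [-51.8, 36.1, 64.5], [-51.6, 37.8, 63.3], [-40.2, 59.3, -0.3]]
[[-76.13  -0.14  64.  ]
 [-20.65 -45.9   64.  ]
 [-20.7   46.18  64.  ]]
```

```bash
python3 - <<'E'
from h import *
st=arm.read_state();K,E=cam("wrist",st);d=np.load("pics/wrist14.npy");P=cloud(K,E,d)
a=np.radians(6.6);u=np.array([np.cos(a),np.sin(a),0]);v=np.array([-u[1],u[0],0]);O=np.array([572.5,194,0])
for c in (250,255,385,390,300,330):
    q=P[80:280,c];X=(q-O)@u;Z=q[:,2];ok=d[80:280,c]>0
    f=np.polyfit(X[ok],Z[ok],1);print(c,f,np.degrees(np.arctan(f[0])),np.arctan(f[0]))
T=(P-st["position"])@R.from_quat(st["ee_rot"]).as_matrix()
for r in (90,120,200,250,300,400):print(T[r,255],T[r,330],T[r,380])
print(R.from_quat(st["ee_rot"]).as_matrix()[2])
E
```

```text
250 [ 0.22 81.51] 12.547943295754884 0.21900292486447134
255 [ 0.22 81.56] 12.604001395366616 0.21998132327510703
385 [ 0.22 81.58] 12.550319611184642 0.21904439939278655
390 [ 0.23 81.62] 12.688890445636734 0.22146291670121154
300 [ 0.25 82.69] 13.849013456206722 0.2417108829638068
330 [ 0.22 81.49] 12.461285877104952 0.2174904675877509
[-20.35 -51.55  87.55] [  3.15 -52.1   87.5 ] [ 18.81 -51.79  87.52]
[-20.89 -51.49  78.6 ] [  3.22 -52.39  78.6 ] [ 19.12 -52.79  78.6 ]
[-22.4  -51.66  52.39] [  3.46 -51.14  52.26] [ 20.71 -51.39  52.31]
[-23.41 -52.02  34.12] [  3.59 -51.56  33.94] [ 21.5  -52.4   34.25]
[-24.74 -51.29  13.54] [  3.76 -51.15  13.46] [ 22.67 -51.77  13.79]
[-27.44 -51.64 -33.47] [  4.11 -51.92 -33.22] [ 24.87 -53.07 -32.14]
[-0.   -0.98 -0.22]
```

```bash
python3 -m creep '[[[-0.7,-0.1,-2.8],[-0.0027,0.0235,0],-1],[[-1.4,-0.15,-5.5],[-0.0054,0.047,0],-1],[[-2,-0.2,-8.1],[-0.008,0.0695,0],-1],[[-2,-0.2,-8.1],[-0.008,0.0695,0],-1],[[-2,-0.2,-8.1],[-0.008,0.0695,0],-1]]'
python3 - <<'E'
from h import *
st=arm.read_state();print(st["position"],st["contact_force"],st["wrist_torque"])
E
```

```text
clock: 13.32
position: [611.7, 197.8, 29.4]
ee_rot: [0.505, 0.566, -0.487, -0.433]
contact_force: [-0.0, 0.0, -2.1]
gripper_width: 58.9
[611.65 197.78  29.4 ] [-0.04  0.03 -2.08] [-0.03  0.34 -0.04]
```

```bash
python3 -m creep '[[[-0.8,-0.1,-2.8],[-0.0027,0.0235,0],-1],[[-1.6,-0.2,-5.6],[-0.0054,0.047,0],-1],[[-2.4,-0.3,-8.5],[-0.008,0.0695,0],-1],[[-2.4,-0.3,-8.5],[-0.008,0.0695,0],-1],[[-2.4,-0.3,-8.5],[-0.008,0.0695,0],-1]]'
python3 - <<'E'
from h import *
st=arm.read_state();print(st["position"],st["contact_force"],st["wrist_torque"])
im,d=arm.get_image("wrist")
cv2.imwrite("pics/w15.png",im[:,:,::-1])
K,E=cam("wrist",st);P=cloud(K,E,d)
a=np.radians(6.6);u=np.array([np.cos(a),np.sin(a),0]);v=np.array([-u[1],u[0],0]);O=np.array([572.5,194,0])
Q=np.stack([(P-O)@u,(P-O)@v,P[...,2]],-1)
for r in range(0,90,4):print(r,Q[r,322])
for c in (255,330,385):
    f=np.polyfit(Q[90:280,c,0],Q[90:280,c,2],1);print(f)
E
```

```text
clock: 13.73
position: [608.3, 197.2, 21.2]
ee_rot: [0.489, 0.548, -0.507, -0.451]
contact_force: [-3.5, 0.7, 1.7]
gripper_width: 59.1
[608.26 197.21  21.19] [-3.48  0.67  1.74] [0.07 0.94 0.06]
0 [-79.85  -0.27  63.11]
4 [-78.82  -0.27  63.24]
8 [-77.85  -0.27  63.03]
12 [-76.99  -0.26  62.04]
16 [-76.39  -0.26  59.22]
20 [-76.69  -0.24  49.73]
24 [-74.94  -0.24  54.11]
28 [-73.79  -0.24  54.37]
32 [-72.72  -0.24  53.83]
36 [-71.41  -0.24  55.35]
40 [-70.44  -0.24  53.68]
44 [-69.05  -0.24  56.12]
48 [-68.03  -0.23  54.6 ]
52 [-66.79  -0.23  55.46]
56 [-65.64  -0.23  55.14]
60 [-64.48  -0.23  54.74]
64 [-63.25  -0.23  55.24]
68 [-62.05  -0.23  55.23]
72 [-60.53  -0.25  65.62]
76 [-59.4   -0.24  65.72]
80 [-58.26  -0.24  66.43]
84 [-57.12  -0.24  66.02]
88 [-55.97  -0.24  65.6 ]
[-0.03 68.87]
[ 0.09 70.54]
[ 0.03 69.69]
```

View pics/w15.png

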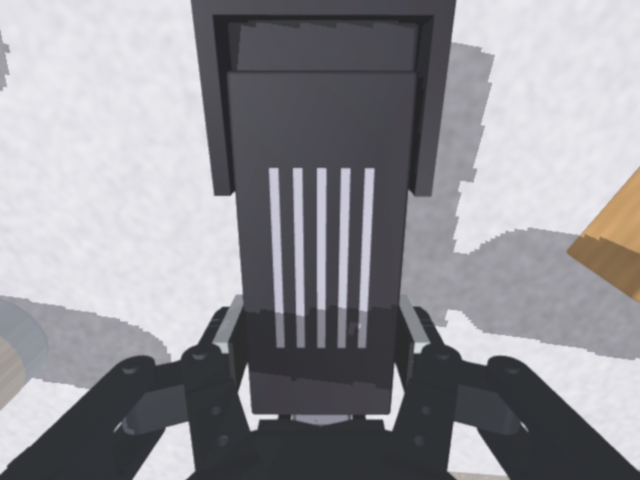

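```bash
python3 -m creep '[[[-0.6,-0.1,-2.5],[-0.0023,0.02,0],-1],[[-1.2,-0.15,-5],[-0.0046,0.04,0],-1],[[-1.8,-0.2,-7.5],[-0.0069,0.06,0],-1],[[-2.3,-0.3,-9.8],[-0.0092,0.08,0],-1],[[-2.3,-0.3,-9.8],[-0.0092,0.08,0],-1],[[-2.3,-0.3,-9.8],[-0.0092,0.08,0],-1]]'
python3 - <<'E'
from h import *
st=arm.read_state();print(st["position"],st["contact_force"],st["wrist_torque"])
im,d=arm.get_image("wrist")
cv2.imwrite("pics/w16.png",im[:,:,::-1]);np.save("pics/w16.npy",d)
K,E=cam("wrist",st);P=cloud(K,E,d)
a=np.radians(6.6);u=np.array([np.cos(a),np.sin(a),0]);v=np.array([-u[1],u[0],0]);O=np.array([572.5,194,0])
Q=np.stack([(P-O)@u,(P-O)@v,P[...,2]],-1)
for r in (4,8,12,28,36,44,52,60,68,72,76,80,100,150,200,250,280,310,340,380,400,416,420,424):print(r,Q[r,330])
E
```

```text
clock: 14.28
position: [607.0, 197.1, 11.0]
ee_rot: [0.471, 0.528, -0.528, -0.47]
contact_force: [-1.0, 1.5, -1.9]
gripper_width: 58.8
[606.97 197.14  11.04] [-1.03  1.46 -1.86] [-0.03 -0.07  0.02]
4 [-76.06   2.09  63.5 ]
8 [-76.24   2.21  58.72]
12 [-76.21   2.31  54.51]
28 [-71.84   2.36  54.08]
36 [-69.41   2.36  54.94]
44 [-67.46   2.42  52.95]
52 [-65.14   2.45  52.75]
60 [-62.75   2.47  52.76]
68 [-60.41   2.5   52.08]
72 [-58.     2.27  62.93]
76 [-56.82   2.26  63.44]
80 [-55.72   2.28  62.99]
100 [-49.91   2.34  62.89]
150 [-34.58   2.44  64.09]
200 [-17.69   2.61  63.16]
250 [ 0.95  2.79 62.55]
280 [12.41  2.86 63.6 ]
310 [25.05  2.98 63.52]
340 [38.17  3.08 63.9 ]
380 [58.32  3.28 62.71]
400 [67.84  3.35 63.55]
416 [81.29  3.58 58.69]
420 [82.26  3.56 59.94]
424 [ 26.64   1.75 115.15]
```

View pics/w16.png

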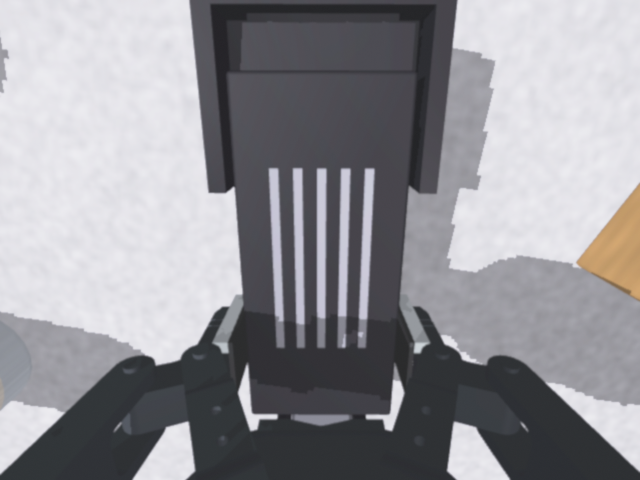

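```bash
python3 -m creep '[[[0,0,0],[0,0,0],1],[[0,0,0],[0,0,0],1],[[0,0,0],[0,0,0],1],[[0,0,0],[0,0,0],1],[[0,0,0],[0,0,0],1],[[0,0,15],[0,0,0],1],[[0,0,40],[0,0,0],1],[[0,0,75],[0,0,0],1],[[0,0,110],[0,0,0],1],[[-20,0,130],[0,0,0],1],[[-20,0,130],[0,0,0],1]]'
python3 - <<'E'
from h import *
st=arm.read_state();print(st["position"],st["contact_force"])
im,d=arm.get_image("wrist")
cv2.imwrite("pics/w17.png",im[:,:,::-1]);np.save("pics/w17.npy",d);np.save("pics/w17_st.npy",st,allow_pickle=True)
im,d=arm.get_image("side");cv2.imwrite("pics/s17c.png",cv2.resize(im[240:350,210:350,::-1],None,fx=5,fy=5,interpolation=cv2.INTER_CUBIC));np.save("pics/s17.npy",d)
E
```

```text
clock: 15.25
position: [587.7, 198.3, 147.5]
ee_rot: [0.471, 0.531, -0.525, -0.469]
contact_force: [0.6, -0.5, 0.7]
gripper_width: 85.5
[587.66 198.33 147.52] [ 0.63 -0.49  0.68]
```

View pics/w17.png

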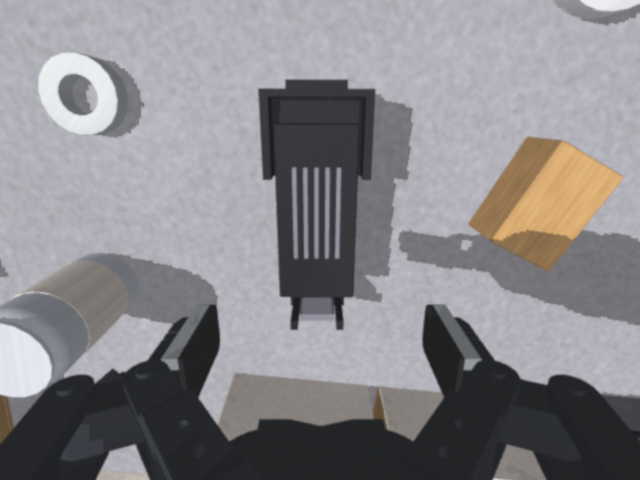

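View pics/s17c.png

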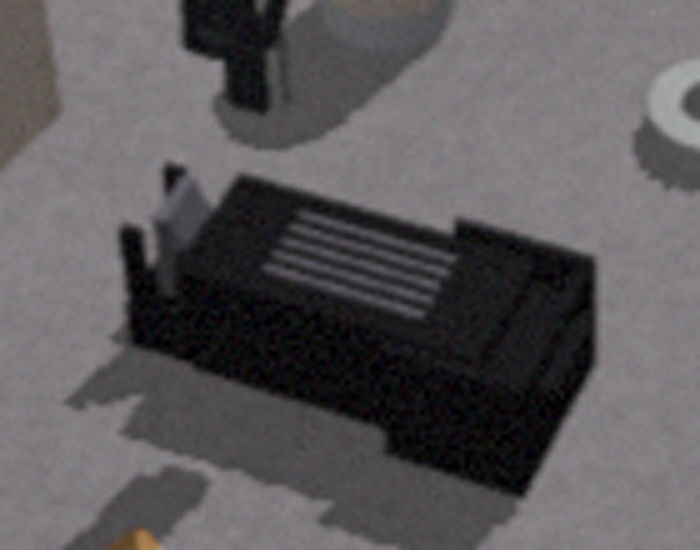

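```bash
python3 - <<'E'
from h import *
st=np.load("pics/w17_st.npy",allow_pickle=True).item();K,E=cam("wrist",st);d=np.load("pics/w17.npy");P=cloud(K,E,d)
a=np.radians(6.6);u=np.array([np.cos(a),np.sin(a),0]);v=np.array([-u[1],u[0],0]);O=np.array([572.5,194,0])
B=lambda p:np.stack([(p-O)@u,(p-O)@v,p[...,2]],-1);Q=B(P)
for nm,(r0,r1,c0,c1) in dict(top=(130,290,282,290),top2=(130,290,345,352)).items():
    q=Q[r0:r1,c0:c1].reshape(-1,3);print(nm,np.polyfit(q[:,0],q[:,2],1),np.median(q[:,2]))
q=Q[135:290,284:350].reshape(-1,3);A=np.c_[q[:,:2],np.ones(len(q))];print("plane",np.linalg.lstsq(A,q[:,2],rcond=None)[0])
for r in range(76,98,2):print(r,Q[r,317])
print("tip z49",B(plane(K,E,[(317,80)],49)),"wall front/inner z64",B(plane(K,E,[(270,89.5),(317,97)],64)))
print("lip edges",B(plane(K,E,[(286,84),(348.5,84)],49)))
for r in range(292,330,4):print(r,Q[r,318])
d2=np.load("pics/side0.npy");d3=np.load("pics/s17.npy");Ks,Es=cam("side")
for d_ in (d2,d3):
    Qs=B(cloud(Ks,Es,d_));s=Qs[260:310,235:260].reshape(-1,3);s=s[(s[:,2]>58)&(np.abs(s[:,1])<13)&(s[:,0]>70)&(s[:,0]<115)];print("catch",len(s),np.percentile(s[:,0],[5,25,50,75]),s[:,2].max())
E
```

```text
top [-0.04 63.37] 62.382627398396686
top2 [-0.01 62.71] 62.43478847087279
plane [-0.05  0.01 63.65]
76 [-94.48   0.02  -0.43]
78 [-93.02   0.01  -0.96]
80 [-87.47   0.34  48.38]
82 [-86.14   0.34  48.81]
84 [-84.86   0.34  48.75]
86 [-83.52   0.34  49.35]
88 [-81.37   0.43  63.03]
90 [-80.11   0.43  63.51]
92 [-78.86   0.43  63.82]
94 [-77.65   0.43  63.14]
96 [-76.48   0.41  61.25]
tip z49 [[-87.41   0.35  49.  ]] wall front/inner z64 [[-80.33 -30.76  64.  ]
 [-75.74   0.43  64.  ]]
lip edges [[-84.8  -21.35  49.  ]
 [-84.88  22.39  49.  ]]
292 [71.09  0.94 61.84]
296 [74.47  0.94 62.29]
300 [80.37  0.92 58.26]
304 [82.64  0.93 60.83]
308 [84.15  0.94 64.62]
312 [85.71  0.96 68.18]
316 [89.3   0.95 68.34]
320 [92.31  0.96 69.47]
324 [141.86   0.61  -1.48]
328 [146.15   0.61  -0.67]
catch 100 [75.44 78.65 81.38 84.2 ] 76.02668721199798
catch 100 [74.66 77.93 81.15 84.05] 74.03559819693358
```

```bash
python3 -m creep '[[[0,0,0],[0,0,0],1],[[0,0,0],[0,0,0],1],[[0,0,0],[0,0,0],1],[[0,0,0],[0,0,0],1]]'
python3 - <<'E'
from h import *
st=arm.read_state();im,d=arm.get_image("wrist");cv2.imwrite("pics/w18.png",im[:,:,::-1])
K,E=cam("wrist",st);P=cloud(K,E,d)
a=np.radians(6.6);u=np.array([np.cos(a),np.sin(a),0]);v=np.array([-u[1],u[0],0]);O=np.array([572.5,194,0])
B=lambda p:np.stack([(p-O)@u,(p-O)@v,p[...,2]],-1);Q=B(P).reshape(-1,3)
def fit(m):
    q=Q[m];A=np.c_[q[:,:2],np.ones(len(q))];c=np.linalg.lstsq(A,q[:,2],rcond=None)[0];return len(q),c,np.median(q[:,2])
x,y,z=Q.T
print(st["position"])
print("cover top",fit((x>-52)&(x<68)&(abs(y)<26)&(z>52)&(z<74)))
print("bench",fit((x>-60)&(x<60)&(abs(y)>50)&(abs(y)<70)&(abs(z)<6)))
for lo in range(-55,75,15):
    m=(x>lo)&(x<lo+15)&(abs(y)<26)&(z>50)&(z<75);print(lo,np.median(z[m]).round(2),end=' ')
m=(x>-73)&(x<-63)&(abs(y)<26)&(z>45)&(z<60);print("step",np.median(z[m]))
m=(x>-86)&(x<-82.5)&(abs(y)<20)&(z>40)&(z<60);print("lip",np.median(z[m]))
E
```

```text
clock: 15.68
position: [586.4, 196.8, 139.8]
ee_rot: [-0.47, -0.527, 0.529, 0.47]
contact_force: [-0.7, 0.5, -0.2]
gripper_width: 85.3
[586.4  196.82 139.84]
cover top (11339, array([-0.  ,  0.  , 62.56]), np.float64(62.53694297173396))
bench (5955, array([-0.  ,  0.  , -0.61]), np.float64(-0.6191014329243495))
-55 62.51 -40 62.5 -25 62.66 -10 62.69 5 62.6 20 62.57 35 62.44 50 62.37 65 62.18 step 52.48903828665007
lip 48.53670307921478
```

```bash
python3 - <<'E'
from bench import arm
print(arm.job_done())
E
```

```text
the job is handed in; nothing more can be done
None
```

I carried out the whole sequence and handed the job in at about 15.7 s on the robot's clock. `job_done` gave no verdict.

**What I did:**
- I drew the cover out of the plain carton by its front end and laid it flat on the bench, well clear of the carton. On the bench its lip, step and top read about 3, 8 and 18 mm high, and I then let go.
- I gripped it again about 33 mm behind its centre and put the lip through the slot with the rear tilted up about 0.22 rad.
- I then pivoted the rear down past the catch. I felt about 3.5 N at the catch on the way down and almost nothing once the cover was flat.

**Last checks before handing in:**

| Check | Reading | Needed or expected |
|---|---|---|
| Cover tilt | about 0 rad | under 0.03 rad |
| Cover top, bench offset corrected | about 63.1 mm | 63 mm when home |
| Lip tip, fuse box x | about -87.5 mm | -96 to -83 mm |
| Lip sideways offset | about 0.5 mm | within 7 mm |
| Spring catch in the side picture | same pixels as at the start, within about 1 mm | within 2 mm of rest |

The tab being under the catch is inferred from the flat cover and the catch position; I did not see it directly. When I handed in, the gripper was open, well above the cover and touching nothing. I stayed clear of the bystanders but did not measure them again at the end.

**What failed or disagreed:**
- **First grasp:** it closed above the cover without touching it. The real fingertips stand about 37 mm behind the TCP the robot reports, so I corrected for that.
- **Wrist camera calibration:** its reported values shifted by about 2 mm during the run, so I compared cover and box within the same picture.
- **Slip in the grip:** the cover slid about 4 mm in the gripper before insertion. I measured this and allowed for it.
- **Flatness:** one fit, from a picture taken while the arm was still settling, suggested a 0.05 rad slope. A repeat after it settled showed none.

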